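Rack the washed printing blocks and set the dryer timer

TASK

The lino printing blocks lying on the desk have just been washed: stand every one of them upright on a short end in the drying rack, one to a slot and right down on the slot's floor. When all are in, turn the dryer's timer to the fifth click past off. Leave the ceramic mouse and the steel sharpener where they are.

Things in the scene. Friction and masses are not known exactly. Their poses are not given: they have to be found in the camera images.
- block0: lino printing block with a navy blue face on a wooden back, 100 (its x) by 56 (its y) by 18 mm thick (its z), 75 g; it starts flat on the desk, face up. Origin: centre of the 100 by 56 underside; z points out of the coloured face. May be absent
- block0_mid (a point): centre of block0's volume, 9 mm from each big face, same axes
- block1: lino printing block with a dark red face on a wooden back, 100 (its x) by 56 (its y) by 18 mm thick (its z), 75 g; it starts flat on the desk, face up. Origin: centre of the 100 by 56 underside; z points out of the coloured face. May be absent
- block1_mid (a point): centre of block1's volume, 9 mm from each big face, same axes
- block2: lino printing block with a dark green face on a wooden back, 100 (its x) by 56 (its y) by 18 mm thick (its z), 75 g; it starts flat on the desk, face up. Origin: centre of the 100 by 56 underside; z points out of the coloured face. May be absent
- block2_mid (a point): centre of block2's volume, 9 mm from each big face, same axes
- block3: lino printing block with an ochre face on a wooden back, 100 (its x) by 56 (its y) by 18 mm thick (its z), 75 g; it starts flat on the desk, face up. Origin: centre of the 100 by 56 underside; z points out of the coloured face. May be absent
- block3_mid (a point): centre of block3's volume, 9 mm from each big face, same axes
- rack: wooden drying rack fixed to the desk: base 90 (x) by 230 (y) by 8 mm thick, origin under its centre, z up. Five dark bars run along its x, 24 mm thick in y and rising to 48 mm above the desk, 50 mm apart centre to centre; between them are four slots 26 mm wide in y, 62 mm long in x, 40 mm deep, closed at both ends by 12 mm rails as high as the bars (all rounded 5 mm along their top edges)
- slot0 (a point): centre of the floor of slot 0 (8 mm above the desk), axes as the rack; slot0 is at the rack's -y end, each next one 50 mm on along the rack's y
- slot1 (a point): centre of the floor of slot 1 (8 mm above the desk), axes as the rack; slot0 is at the rack's -y end, each next one 50 mm on along the rack's y
- slot2 (a point): centre of the floor of slot 2 (8 mm above the desk), axes as the rack; slot0 is at the rack's -y end, each next one 50 mm on along the rack's y
- slot3 (a point): centre of the floor of slot 3 (8 mm above the desk), axes as the rack; slot0 is at the rack's -y end, each next one 50 mm on along the rack's y
- dryer: white desk dryer fixed to the desk behind the rack, blowing at it: 110 (x) by 160 (y) by 75 mm high, origin under its centre, grille on its -x face; timer dial in the middle of its top, nine ticks around it at 45 mm radius, the red one is off
- dial_grip (a point): point on the (vertical) dial axis, 97 mm above the desk, in the middle of the dial's black grip bar; turns with the dial. The bar is 60 mm long along this point's x, 14 mm wide, 26 mm tall (84 to 110 mm above the desk), standing on a 72 mm grey disc; a white line marks the pointer end, which is on the -x side of this point
- dial (a joint): timer angle in rad, growing clockwise seen from above; 0 is off (pointer at the red tick, towards the dryer's -x), each click is 0.5236 rad (30 degrees) further, eight clicks to the end stop. Let go, it snaps into the nearest click by itself (only when left exactly midway between two, as it may chance to start, it can hang there); about 0.1 to 0.2 N m takes it over a click
- mouse: white ceramic mouse figurine, about 80 by 44 by 38 mm high, loose; leave it alone. Origin: centre of its underside
- sharpener: stainless steel canister pencil sharpener, 48 mm across, 62 mm high, loose; leave it alone. Origin: centre of its underside
Not all that is in view belongs to the job. Leave any yellow look-alike of the block0 alone.

How it is judged:
On the way, in this order (a step that is already met when the one before it is completed fails the run):
1. every block present stands on a short end in a slot of the rack, let go ((y of block0_mid in the frame of slot0 between -0.013 and 0.013 m or y of block0_mid in the frame of slot1 between -0.013 and 0.013 m or y of block0_mid in the frame of slot2 between -0.013 and 0.013 m or y of block0_mid in the frame of slot3 between -0.013 and 0.013 m) and x of block0_mid in the frame of rack between -0.012 and 0.012 m and angle between the x axis of each of block0, block1, block2, block3 and the z axis of rack, either way round below 0.35 rad and z of block0_mid in the frame of rack between 0.052 and 0.067 m and linear speed of each of block0, block1, block2, block3 below 0.12 m/s and contact force between each of block0, block1, block2, block3 and the fingers below 0.3 N and (y of block1_mid in the frame of slot0 between -0.013 and 0.013 m or y of block1_mid in the frame of slot1 between -0.013 and 0.013 m or y of block1_mid in the frame of slot2 between -0.013 and 0.013 m or y of block1_mid in the frame of slot3 between -0.013 and 0.013 m) and x of block1_mid in the frame of rack between -0.012 and 0.012 m and z of block1_mid in the frame of rack between 0.052 and 0.067 m and (y of block2_mid in the frame of slot0 between -0.013 and 0.013 m or y of block2_mid in the frame of slot1 between -0.013 and 0.013 m or y of block2_mid in the frame of slot2 between -0.013 and 0.013 m or y of block2_mid in the frame of slot3 between -0.013 and 0.013 m) and x of block2_mid in the frame of rack between -0.012 and 0.012 m and z of block2_mid in the frame of rack between 0.052 and 0.067 m and (y of block3_mid in the frame of slot0 between -0.013 and 0.013 m or y of block3_mid in the frame of slot1 between -0.013 and 0.013 m or y of block3_mid in the frame of slot2 between -0.013 and 0.013 m or y of block3_mid in the frame of slot3 between -0.013 and 0.013 m) and x of block3_mid in the frame of rack between -0.012 and 0.012 m and z of block3_mid in the frame of rack between 0.052 and 0.067 m), for 0.3 s.
2. the timer rests in the fifth click past off, let go (value of joint dial between 2.458 and 2.778 rad and velocity of joint dial between -0.1 and 0.1 rad/s and contact force between dryer and the fingers below 0.3 N), for 0.3 s.
At the end, for the whole second after the job is handed in: Each block stands in a slot on a short end: long axis within 0.35 rad of vertical, centre within 12 mm of the slot middle along it, 13 mm across it, 52 to 67 mm above the desk; timer within 0.16 rad of the fifth click (2.618 rad); all at rest, not held (all of step 1 and all of step 2); the robot touches nothing.
It fails at once if the mouse or the sharpener is pushed more than 25 mm or knocked over (distance of any of mouse, sharpener from where it was at the start of the episode above 0.025 m or angle between any of mouse, sharpener's own z axis and vertical above 0.5 rad).
Of block0, block1, block2, block3 only 3 to 4 are there at a start; the rules pass over those that are not, and their reading is None.
At some moment in a run one of block0, block1, block2, block3 may be knocked a few centimetres aside while the robot is not near it.
It also fails if it takes over 210 s, if anything falls off the work surface, if the arm or the gripper's body presses on something with over 40 N, if the wrist force passes 120 N, or if a joint passes its speed limit or range.

ROBOT

A 6-joint arm with a two-finger parallel gripper is mounted at the origin on the work surface. World frame = base frame: x ahead of the robot, y to its left, z up, the work surface at z = 0. Lengths are in m, angles in rad, forces in N, time in s.
With the tool pointing down it reaches from about 0.375 to 0.975 m from the base axis. Payload 3.8 kg.
Tool frame: the origin (TCP) lies where the fingers leave the gripper's body, on its centre line; the fingertips stand 73 mm ahead of it and the grasp point (between the pads) lies 54 mm ahead of it (nose_length is the distance from the TCP to the fingertips, in m); z points along the fingers, y is the line along which they close (so a half turn about z gives the same grasp; the last joint's range is limited). The gripper opens to 85 mm and grips with 20 to 120 N. Pads are 22 mm wide; open, the fingers measure 114 mm over their backs; the gripper's body (76 mm by 85 mm) begins 54 mm behind the grasp point. The pads swing forward as they close: fully open they stand 13 mm farther back than shut.
Start: joints at [-1.198, 0.264, 1.604, -0, 1.274, -0.037], TCP at [0.269, -0.619, 0.304] pointing down, gripper open.
Joint ranges: [-2.63, 2.63], [-0.94, 2.18], [0.31, 2.57], [-1.31, 4.45], [0, 2.66], [-2.55, 2.55]. Speed limits (rad/s): [2.57, 2.57, 3.14, 3.14, 3.14, 3.14].

INTERFACE

Orientations are given as a rotation vector (axis times angle).
In Python, from workcell import read_state, read_camera, calibration, finish_job, look_for, cut_out, tip_of, nose_length gives the robot as it stands.
- The arm moves only by the tool step_arm, never from a script. Its argument "targets" is a list of rows, each a list of 3 entries, a list of its own where there are three numbers: the turn, a rotation vector about the tool's x, y, z in rad, then the shift along the tool's x, y, z in mm, then the finger opening in mm, from 0 to 85.4. In form: [[[ax, ay, az], [x, y, z], grip], ...]. A call has 1 to 5 rows; each row shifts and turns the commanded pose from where the row before left it, along the tool's axes as they then stand; what a row does not reach is not made up. A row lasts 1/12 s, in which the tool goes at most 41.7 mm and 7.16 degrees, less where a joint would pass 70% of its speed; a pose out of reach is approached as far as the arm can. A call with a gripper value outside its range is refused whole. The fingers move at their own pace and stop on an object; "grip_force" is the grip in N (left out, the last holds). Time passes only in rows, so rows that do not move let the fingers close. It gives the time, the measured TCP pose, the force, the opening and the grip force at its end, in the units of the state.
- read_state(): the state, without advancing time (a new reading comes with each control period).
- read_camera(name): name is "side" or "top" or "wrist"; returns the picture (420x560x3 uint8, red, green, blue); there is no depth.
- calibration(name): a dict with "camera_matrix" (3x3 intrinsics, pixels), "R" (3x3) and "t" (3): a world point X has camera coordinates R X + t. Camera axes: x right, y down, z forward; pixel columns grow to the right and rows downward; lengths in m; the calibration is good to about 2 mm. A picture is of the moment at which its call begins: read the wrist's pose just before it. calibration takes no time and is no camera call; for the wrist camera it gives the pose at the moment of the call.
- finish_job(): hands the job in; it is judged then, once.
Trained networks look in the newest picture that a camera, given by its name, has taken for a name from the list of things; names that differ only in an ending like _2 or _b are one class to them, and where a whole thing is asked for, a point or a joint stands for the part that bears it (a point fixed in the world has none). Each returns a list of dicts, best first, with "score" (0 to 1); they miss things now and then, are a little off and sometimes report something else, mostly with a low value. They report only what shows in the picture. A call takes as long as a camera call. They do not tell look-alikes from the thing itself.
- look_for(camera, query): "extent" ([left, top, right, bottom] in pixels, round what is visible of it).
- cut_out(camera, query): "region" (420x560 bool, what is visible of it) and "extent" ([left, top, right, bottom] in pixels, round what is visible of it).
- tip_of(camera, query): "at" ([row, column] in pixels: a listed point, or the origin of a listed thing).
The state is a dict: "time": time; "q": joint angles; "joint_vel": joint speeds; "joint_torque": joint torques, N m; "tool_pos": TCP position; "tcp_rot": TCP orientation; "wrist_force": force on the tool from outside, world axes, zero at the start; "torque": the same for the moment, N m; "width": opening from 0.0 (shut) to 1.0 (fully open); "grip_force": force on a finger pad.
Only numpy, scipy, OpenCV 4.12 (cv2) and the standard library are available. Lean on these libraries where they do the work, as an engineer would, in place of code of your own. Each camera call takes 0.05 s, during which the arm holds its last target. There are 200 camera calls.

## Working session

There is one attempt and no reset: what is moved stays moved. The work goes in short steps, Python scripts to look and compute and a tool call to move; the robot and the scene stay as the last step left them, time stands still between calls to the robot, and variables do not carry over. Pictures are saved under pics/ and viewed, at most 14 in all, crops included, and the job is handed in when it is done.

Besides the shell and the picture viewer there is one more tool, called after ">>>" in YAML: its name, and indented under it one key for each argument. step_arm: Moves the arm, as the interface text tells. Its arguments: {"type":"object","properties":{"targets":{"type":"array","items":{"type":"array"}},"grip_force":{"type":"number"}},"required":["targets"]}

```bash
ls; mkdir -p pics
python3 - <<'E'
from workcell import *
import cv2
s=read_state(); print(s)
a=read_camera("top"); b=read_camera("side")
for n,i in(("top",a),("side",b)):
    cv2.imwrite(f"pics/{n}0.png",i[:,:,::-1])
    c=calibration(n); print(n,c)
for q in ["block0","block1","block2","block3","rack","dryer","mouse","sharpener"]:
    print(q,[(round(d["score"],2),[int(v) for v in d["extent"]]) for d in look_for("top",q)][:3])
for q in ["slot0","slot3","dial_grip","rack","dryer"]:
    print(q,[(round(d["score"],2),d["at"]) for d in tip_of("top",q)][:2])
E
```

```text
pics
{'time': 0.0, 'q': array([-1.19790909e+00,  2.64777606e-01,  1.60536440e+00, -1.42200020e-05,
        1.27368994e+00, -3.69028318e-02]), 'joint_vel': array([-0.00138452, -0.00067831, -0.0005327 , -0.00016004,  0.00014055,
        0.00032304]), 'joint_torque': array([-2.67145988e-03, -5.15131295e+01, -3.67311466e+01, -6.14605369e-05,
        1.29209019e-02,  2.21896988e-05]), 'tool_pos': array([ 0.26872005, -0.61859351,  0.30255054]), 'tcp_rot': array([-3.07371715e+00, -6.38759907e-01,  6.08755272e-04]), 'wrist_force': array([ 0.33654763, -0.20728415, -0.38248051]), 'torque': array([0.06787241, 0.00975621, 0.00881162]), 'grip_force': 0.0, 'width': 0.9977341553941989}
top {'camera_matrix': array([[446.40533495,   0.        , 281.27346217],
       [  0.        , 446.40533495, 204.32622749],
       [  0.        ,   0.        ,   1.        ]]), 'R': array([[-0.01776713, -0.9995873 , -0.02257328],
       [-0.99262684,  0.02034183, -0.11949128],
       [ 0.11990115,  0.02028383, -0.9925786 ]]), 't': array([-0.03173554,  0.53996373,  1.14631478])}
side {'camera_matrix': array([[431.7157
[... 470 characters left out ...]
89]), (0.86, [335, 176, 369, 200]), (0.82, [265, 232, 308, 262])]
block2 [(0.89, [266, 158, 307, 189]), (0.86, [335, 176, 369, 200]), (0.82, [265, 232, 308, 262])]
block3 [(0.89, [266, 158, 307, 189]), (0.86, [335, 176, 369, 200]), (0.82, [265, 232, 308, 262])]
rack [(0.75, [147, 223, 236, 256]), (0.74, [269, 234, 310, 261])]
dryer [(0.6, [148, 160, 217, 203]), (0.56, [168, 165, 196, 192])]
mouse [(0.61, [402, 192, 435, 207])]
sharpener [(0.61, [408, 222, 428, 239])]
slot0 [(0.94, [238.7, 199.4]), (0.93, [240.2, 163.6])]
slot3 [(0.94, [238.7, 199.4]), (0.93, [240.2, 163.6])]
dial_grip [(0.64, [179.7, 180.6])]
rack [(0.68, [241.4, 192.3])]
dryer [(0.88, [182.8, 185.5]), (0.3, [248.1, 285.8])]
```

Run:
```python
import cv2
a=cv2.imread("pics/top0.png")
cv2.imwrite("pics/top0c.png",cv2.resize(a[130:290,130:450],None,fx=2.5,fy=2.5,interpolation=cv2.INTER_CUBIC))
```

```text
(no output)
```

View pics/top0c.png

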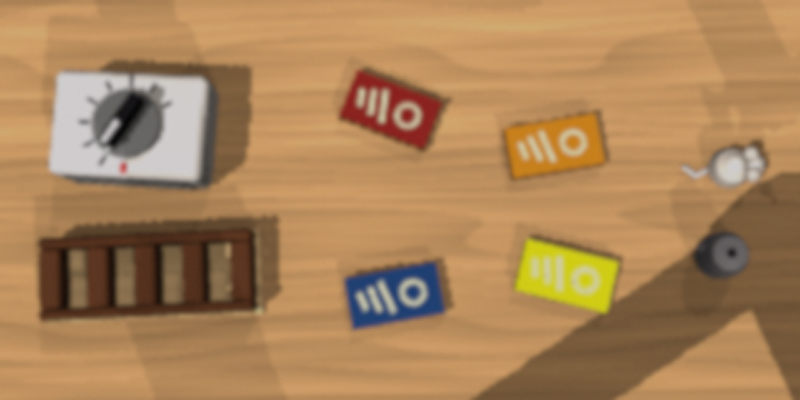

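View pics/side0.png

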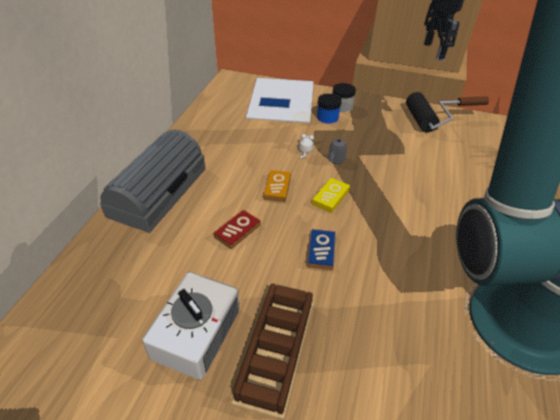

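Present: red, ochre and blue blocks. Green is absent and the yellow one is the decoy. Next I'll measure the poses.

```bash
cat > h.py <<'E'
import numpy as np, cv2
from workcell import *
from scipy.spatial.transform import Rotation as Ro
def unproj(c,px,z):
    px=np.atleast_2d(px).astype(float)
    r=np.c_[px,np.ones(len(px))]@np.linalg.inv(c["camera_matrix"]).T@c["R"]
    o=-c["R"].T@c["t"]
    return o+r*((z-o[2])/r[:,2])[:,None]
def proj(c,X):
    p=(np.atleast_2d(X)@c["R"].T+c["t"])@c["camera_matrix"].T
    return p[:,:2]/p[:,2:]
HUE={"block0":((105,110,60),(125,255,255)),"block1":((172,120,60),(182,255,255)),"block3":((12,150,100),(20,255,255)),"yellow":((24,170,100),(34,255,255))}
def block(cam,img,c,name,box):
    """pose of top face: colour mask in the network's box, filled, min-area rectangle on z=18mm plane"""
    l,t,r,b=[int(v) for v in box]; l,t=max(l-4,0),max(t-4,0)
    hsv=cv2.cvtColor(img[t:b+4,l:r+4],cv2.COLOR_RGB2HSV)
    lo,hi=HUE[name]; m=cv2.inRange(hsv,lo,hi)
    if name=="block1": m|=cv2.inRange(hsv,(0,120,60),(6,255,255))
    cs,_=cv2.findContours(m,cv2.RETR_EXTERNAL,cv2.CHAIN_APPROX_NONE)
    if not cs: return None
    k=max(cs,key=cv2.contourArea)
    P=unproj(c,k[:,0]+[l,t],.018)[:,:2]
    (x,y),(w,h),a=cv2.minAreaRect((P*1000).astype(np.float32))
    if w<h: a+=90
    a=(a+0)%180
    return x/1000,y/1000,a,max(w,h),min(w,h),cv2.contourArea(k)
def Rz(a): return Ro.from_euler("z",a,degrees=True)
def plan(p,R,s=None):
    """turn (tool rotvec, deg shown) first, then shift in mm in the turned tool frame"""
    s=s or read_state(); R0=Ro.from_rotvec(s["tcp_rot"])
    tr=(R0.inv()*R).as_rotvec(); sh=R.inv().apply(np.array(p)-s["tool_pos"])*1000
    print("turn",np.round(tr,3),"deg %.1f"%np.degrees(np.linalg.norm(tr)),"shift",np.round(sh,1),"|%.0f|"%np.linalg.norm(sh))
    return tr,sh
E
python3 - <<'E'
from h import *
img=read_camera("top"); c=calibration("top")
for d in look_for("top","block0"):
    hsv=None
    best=[(n,block("top",img,c,n,d["extent"])) for n in HUE]
    best=[b for b in best if b[1] and b[1][5]>100]
    print(np.round(d["score"],2),[(n,np.round(v,3)) for n,v in best])
# slots points, crop px -> full
f=lambda u,v:(130+u/2.5,130+v/2.5)
for q in ["slot0"]:
    for d in tip_of("top",q): print("slot",d["score"],unproj(c,[d["at"][::-1]],.008)[0])
print("rack",[ (d["score"],unproj(c,[d["at"][::-1]],0)[0]) for d in tip_of("top","rack")])
print("dryer",[ (d["score"],unproj(c,[d["at"][::-1]],0)[0]) for d in tip_of("top","dryer")])
print("dial",[ (d["score"],unproj(c,[d["at"][::-1]],.097)[0]) for d in tip_of("top","dial_grip")])
print("rack top corners (crop px)",unproj(c,[f(40,242),f(253,231),f(257,308),f(42,319)],.048).round(3))
print("dryer top corners",unproj(c,[f(57,73),f(210,79),f(205,184),f(50,172)],.075).round(3))
print("pointer,ctr,red",unproj(c,[f(106,140),f(127,122)],.11).round(3),unproj(c,[f(123,167)],.075))
for n in("mouse","sharpener"):
    print(n,[unproj(c,[d["at"][::-1]],0)[0].round(3) for d in tip_of("top",n)])
E
```

```text
0.81 [('yellow', array([ 4.4300e-01, -2.3800e-01,  7.4295e+01,  1.0137e+02,  5.8054e+01,
        7.9250e+02]))]
0.8 [('block1', array([ 6.2500e-01, -5.6000e-02,  6.7335e+01,  9.5917e+01,  5.3985e+01,
        6.5450e+02]))]
0.79 [('block3', array([ 5.82000e-01, -2.30000e-01,  9.83590e+01,  1.04258e+02,
        5.89760e+01,  7.92000e+02]))]
0.61 [('block0', array([ 4.2600e-01, -5.6000e-02,  9.9212e+01,  9.3694e+01,  5.0301e+01,
        6.2700e+02]))]
slot 0.86 [0.45717917 0.12735963 0.008     ]
slot 0.79 [0.45793439 0.18169872 0.008     ]
slot 0.74 [0.44343736 0.2793943  0.008     ]
slot 0.66 [0.45245404 0.23204068 0.008     ]
rack []
dryer [(0.58, array([0.60477993, 0.21565457, 0.        ]))]
dial [(0.75, array([0.59994878, 0.20974059, 0.097     ])), (0.6, array([ 0.53757596, -0.39147944,  0.097     ]))]
rack top corners (crop px) [[0.486 0.311 0.048]
 [0.493 0.089 0.048]
 [0.413 0.085 0.048]
 [0.406 0.308 0.048]]
dryer top corners [[0.659 0.288 0.075]
 [0.649 0.129 0.075]
 [0.54  0.134 0.075]
 [0.555 0.293 0.075]]
pointer,ctr,red [[0.581 0.227 0.11 ]
 [0.599 0.206 0.11 ]] [[0.55883559 0.21815585 0.075     ]]
mouse [array([ 0.546, -0.417,  0.   ])]
sharpener [array([ 0.47 , -0.399,  0.   ])]
```

Run:
```python
from h import *
R=Rz(0)*Ro.from_matrix(np.array([[0,1,0],[1,0,0],[0,0,-1]]).T)
plan([.45,-.15,.36],R); c=calibration("wrist"); print(c["R"], -c["R"].T@c["t"])
```

```text
turn [ 0.     0.    -1.161] deg 66.5 shift [469.1 181.  -56.1] |506|
[[ 3.99134629e-01 -9.16891976e-01  8.08013024e-04]
 [-8.84845631e-01 -3.84953201e-01  2.62410445e-01]
 [-2.40290984e-01 -1.05452062e-01 -9.64956012e-01]] [ 0.3299752 -0.5915019  0.3734206]
```

>>> step_arm:
  targets:
    - [[0, 0, -0.116], [0, 0, -10], 85]
    - [[0, 0, -0.116], [0, 0, -10], 85]
    - [[0, 0, -0.116], [0, 0, -10], 85]
    - [[0, 0, -0.116], [0, 0, -10], 85]
    - [[0, 0, -0.116], [0, 0, -10], 85]

```text
time: 1.57
tool_pos: [0.2689, -0.6191, 0.3543]
tcp_rot: [-2.76, -1.5, -0.0]
wrist_force: [-0.1, -0.3, 0.0]
width: 0.995
grip_force: 0.0
```

>>> step_arm:
  targets:
    - [[0, 0, -0.116], [0, 0, -6], 85]
    - [[0, 0, -0.116], [0, 0, 0], 85]
    - [[0, 0, -0.116], [0, 0, 0], 85]
    - [[0, 0, -0.116], [0, 0, 0], 85]
    - [[0, 0, -0.117], [0, 0, 0], 85]

```text
time: 1.98
tool_pos: [0.2689, -0.6191, 0.36]
tcp_rot: [2.215, 2.228, -0.0]
wrist_force: [-0.5, -0.7, 0.8]
width: 0.996
grip_force: 0.0
```

>>> step_arm:
  targets:
    - [[0, 0, 0], [33, 13, 0], 85]
    - [[0, 0, 0], [33, 13, 0], 85]
    - [[0, 0, 0], [33, 13, 0], 85]
    - [[0, 0, 0], [33, 13, 0], 85]
    - [[0, 0, 0], [33, 13, 0], 85]

```text
time: 2.4
tool_pos: [0.3342, -0.4526, 0.3599]
tcp_rot: [2.222, 2.221, 0.0]
wrist_force: [0.2, 0.9, -0.2]
width: 0.993
grip_force: 0.0
```

>>> step_arm:
  targets:
    - [[0, 0, 0], [33, 13, 0], 85]
    - [[0, 0, 0], [33, 13, 0], 85]
    - [[0, 0, 0], [33, 13, 0], 85]
    - [[0, 0, 0], [33, 13, 0], 85]
    - [[0, 0, 0], [33, 13, 0], 85]

```text
time: 2.82
tool_pos: [0.3992, -0.2875, 0.3602]
tcp_rot: [2.221, 2.22, 0.0]
wrist_force: [0.5, -0.7, 0.8]
width: 0.997
grip_force: 0.0
```

>>> step_arm:
  targets:
    - [[0, 0, 0], [33, 13, 0], 85]
    - [[0, 0, 0], [33, 13, 0], 85]
    - [[0, 0, 0], [33, 13, 0], 85]
    - [[0, 0, 0], [33, 13, 0], 85]
    - [[0, 0, 0], [7, 0, 0], 85]

```text
time: 3.23
tool_pos: [0.4523, -0.1461, 0.3602]
tcp_rot: [-2.217, -2.226, -0.004]
wrist_force: [-0.5, -0.4, 0.7]
width: 0.996
grip_force: 0.0
```

Run:
```python
from h import *
s=read_state(); print(s["tool_pos"],s["q"].round(3))
R=Ro.from_matrix(np.array([[0,1,0],[1,0,0],[0,0,-1]]).T)
plan([.43,.17,.36],R)
c=calibration("wrist"); img=read_camera("wrist"); cv2.imwrite("pics/w1.png",img[:,:,::-1])
for d in look_for("wrist","block0"):
    best=[(n,block("",img,c,n,d["extent"])) for n in HUE]
    print(np.round(d["score"],2),d["extent"],[(n,np.round(v,4)) for n,v in best if v and v[5]>300])
```

```text
[ 0.4522756 -0.1460522  0.3602036] [-0.366 -0.154  1.94   0.003  1.354 -0.371]
turn [ 0.002 -0.002  0.004] deg 0.3 shift [ 3.161e+02 -2.230e+01  2.000e-01] |317|
0.76 [233.9, 56.3, 289.6, 147.2] [('block0', array([ 4.24900e-01, -5.34000e-02,  9.93827e+01,  9.81961e+01,
        5.38630e+01,  3.56550e+03]))]
0.74 [246.8, 203.5, 304.1, 276.9] []
0.59 [348.8, 195.5, 398.5, 273.5] [('block3', array([ 5.809000e-01, -2.267000e-01,  9.851390e+01,  1.002238e+02,
        5.629260e+01,  2.186500e+03]))]
0.57 [381.1, 54.3, 463.6, 148.3] [('block1', array([ 6.24600e-01, -5.28000e-02,  6.73460e+01,  9.92967e+01,
        5.61899e+01,  3.73900e+03]))]
```

View pics/w1.png

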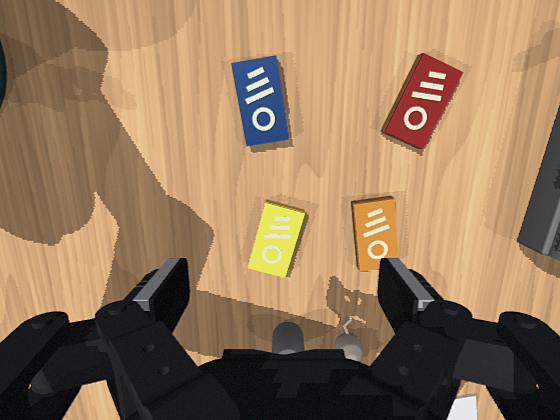

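The wrist view shows blue at (260,100), red at (425,100), ochre at (375,235) and the yellow decoy at (277,238). These agree with the top camera to about 3 mm. Next I look at the rack from above.

>>> step_arm:
  targets:
    - [[0, 0, 0], [34, -2, 0], 85]
    - [[0, 0, 0], [34, -2, 0], 85]
    - [[0, 0, 0], [34, -2, 0], 85]
    - [[0, 0, 0], [34, -2, 0], 85]
    - [[0, 0, 0], [34, -2, 0], 85]

```text
time: 3.75
tool_pos: [0.4407, 0.0196, 0.3601]
tcp_rot: [2.224, 2.218, -0.0]
wrist_force: [1.3, 0.4, 0.3]
width: 0.993
grip_force: 0.0
```

>>> step_arm:
  targets:
    - [[0, 0, 0], [34, 10, 0], 85]
    - [[0, 0, 0], [20, 10, 0], 85]
    - [[0, 0, 0], [0, 10, 0], 85]
    - [[0, 0, 0], [0, 5, 0], 85]
    - [[0, 0, 0], [0, 0, 0], 85]

```text
time: 4.17
tool_pos: [0.4769, 0.0725, 0.3597]
tcp_rot: [2.222, 2.22, -0.001]
wrist_force: [0.0, -0.2, -0.1]
width: 0.998
grip_force: 0.0
```

Run:
```python
from h import *
s=read_state(); print(s["tool_pos"],s["q"].round(3))
c=calibration("wrist"); img=read_camera("wrist"); np.savez("pics/w2.npz",img=img,**c); cv2.imwrite("pics/w2.png",img[:,:,::-1])
for n,z in(("slot0",.008),("dial_grip",.097),("rack",0),("dryer",0)):
    for d in tip_of("wrist",n): print(n,round(d["score"],2),d["at"],unproj(c,[d["at"][::-1]],z)[0].round(4))
```

```text
[0.4769475  0.07247121 0.35972914] [ 1.000e-01 -1.380e-01  1.928e+00 -1.000e-03  1.353e+00  1.010e-01]
slot0 0.86 [43.4, 261.7] [0.4516 0.2315 0.008 ]
slot0 0.78 [130.1, 261.2] [0.4491 0.1303 0.008 ]
slot0 0.72 [85.3, 260.4] [0.4491 0.1843 0.008 ]
slot0 0.34 [36.7, 416.8] [0.6374 0.2388 0.008 ]
dial_grip 0.93 [34.3, 416.5] [0.603 0.22  0.097]
rack 0.86 [70.1, 260.1] [0.4486 0.203  0.    ]
dryer 0.8 [60.5, 383.1] [0.6015 0.214  0.    ]
dryer 0.18 [262.8, 248.3] [ 0.4261 -0.059   0.    ]
```

View pics/w2.png

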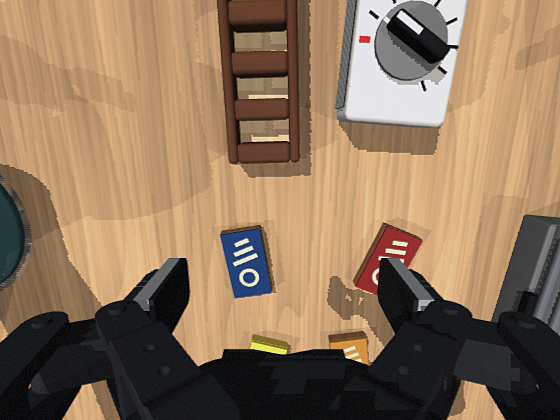

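The rack and dryer show only partly (rack end at row 160, dial at (415,40)), because the camera looks toward −y. I need to go about 110 mm further on.

>>> step_arm:
  targets:
    - [[0, 0, 0], [30, 0, 0], 85]
    - [[0, 0, 0], [30, 0, 0], 85]
    - [[0, 0, 0], [30, 0, 0], 85]
    - [[0, 0, 0], [30, 0, 0], 85]
    - [[0, 0, 0], [0, 0, 0], 85]

```text
time: 4.83
tool_pos: [0.4756, 0.1972, 0.36]
tcp_rot: [-2.217, -2.223, -0.003]
wrist_force: [-0.1, 0.2, 0.2]
width: 0.995
grip_force: 0.0
```

Run:
```python
from h import *
s=read_state(); print(s["tool_pos"],s["q"].round(3))
c=calibration("wrist"); img=read_camera("wrist"); np.savez("pics/w3.npz",img=img,**c); cv2.imwrite("pics/w3.png",img[:,:,::-1])
for n,z in(("slot0",.008),("dial_grip",.097),("rack",0),("dryer",0)):
    for d in tip_of("wrist",n): print(n,round(d["score"],2),d["at"],unproj(c,[d["at"][::-1]],z)[0].round(4))
```

```text
[0.47560746 0.19722366 0.36002812] [ 0.343 -0.074  1.869  0.003  1.345  0.34 ]
slot0 0.8 [186.8, 263.3] [0.4494 0.1821 0.008 ]
slot0 0.68 [223.7, 264.6] [0.4505 0.1299 0.008 ]
slot0 0.6 [151.5, 269.2] [0.4577 0.2291 0.008 ]
slot0 0.57 [106.6, 261.9] [0.4489 0.2852 0.008 ]
dial_grip 0.92 [170.2, 403.5] [0.6024 0.2177 0.097 ]
dial_grip 0.21 [333.3, 252.6] [0.4396 0.0189 0.097 ]
rack 0.92 [168.7, 262.3] [0.4479 0.2054 0.    ]
rack 0.28 [150.5, 263.5] [0.4498 0.2298 0.    ]
dryer 0.95 [161.0, 376.9] [0.6023 0.2163 0.    ]
```

View pics/w3.png

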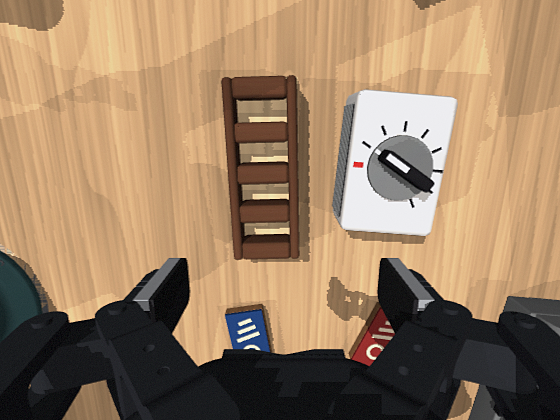

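Full view: rack spans columns 223–298 and rows 76–260. The dial is centred near (403,168), its white pointer end at upper left (~(393,160)) and the red tick at (358,164). Next is a precise fit of rack and dial.

```bash
cat > rack.py <<'E'
from h import *
from scipy.optimize import minimize
d=np.load("pics/w3.npz"); img=d["img"]; c={k:d[k] for k in("camera_matrix","R","t")}
K=4
hsv=cv2.cvtColor(img,cv2.COLOR_RGB2HSV)
m=((hsv[...,0]<11)|(hsv[...,0]>172))&(hsv[...,1]>110)&(hsv[...,2]<150)
n,l,st,_=cv2.connectedComponentsWithStats(m.astype(np.uint8)[:270]); 
i=1+np.argmax([s[4] if 200<s[0]<260 else 0 for s in st[1:]]); print("mask",st[i])
M=np.zeros(m.shape,np.uint8); M[:270][l==i]=1
Mb=cv2.GaussianBlur(M.astype(np.float32),(0,0),1)
def poly(buf,p,x0,x1,y0,y1,z,v=1):
    a=np.radians(p[2]);q=np.array([[x0,y0],[x1,y0],[x1,y1],[x0,y1]])
    W=np.c_[q@np.array([[np.cos(a),np.sin(a)],[-np.sin(a),np.cos(a)]])+p[:2],np.full(4,z)]
    cv2.fillPoly(buf,[np.round((proj(c,W)*K+K/2)*16).astype(np.int32)],v,shift=4)
def render(p):
    b=np.zeros((420*K,560*K),np.uint8); poly(b,p,-.043,.043,-.112,.112,.048)
    for k in range(4):
        y=-.075+.05*k; f=np.zeros_like(b);g=np.zeros_like(b)
        poly(f,p,-.031,.031,y-.013,y+.013,.008); poly(g,p,-.031,.031,y-.013,y+.013,.048); b[(f&g)>0]=0
    return cv2.GaussianBlur(cv2.resize(b.astype(np.float32),(560,420),interpolation=cv2.INTER_AREA),(0,0),1)
f=lambda p:((render(p)-Mb)**2).sum()
r=min((minimize(f,[.45,y0,1],method="Nelder-Mead",options=dict(initial_simplex=[[.45,y0,1],[.455,y0,1],[.45,y0+.006,1],[.45,y0,4]],xatol=1e-4)) for y0 in(.198,.205)),key=lambda r:r.fun)
print("rack",r.x,r.fun,f([.45,.2,0]))
np.save("rack.npy",r.x)
# dial
g=img[130:210,360:450].astype(int); dark=(g.max(2)<50).astype(np.uint8)
n,l,st,ce=cv2.connectedComponentsWithStats(dark); j=1+np.argmax(st[1:,4]); print(st[j])
ys,xs=np.where(l==j); (cx,cy),(w,h),a=cv2.minAreaRect(np.c_[xs,ys].astype(np.float32))
bx=cv2.boxPoints(((cx,cy),(w,h),a))+[360,130]
B=unproj(c,bx,.11); print("bar box",B.round(4),"ctr",B.mean(0).round(4))
wh=((g.min(2)>200)&(np.hypot(*(np.mgrid[0:80,0:90]-np.array([38,43])[:,None,None]))<30))
ys,xs=np.where(wh); print("white",unproj(c,[[xs.mean()+360,ys.mean()+130]],.11),len(xs))
red=(hsv[...,0]<8)&(hsv[...,1]>150)&(img[...,0]>170); red[:,:345]=0;red[:,372:]=0;red[200:]=0
ys,xs=np.where(red); print("red",unproj(c,[[xs.mean(),ys.mean()]],.075),len(xs))
E
python3 rack.py
```

```text
mask [ 222   76   77  183 6321]
rack [0.4505233  0.20514235 1.75497729] 1693.859619140625 2769.5527
[ 18  20  56  43 718]
bar box [[0.569  0.2309 0.11  ]
 [0.5771 0.2434 0.11  ]
 [0.6331 0.2059 0.11  ]
 [0.6253 0.1926 0.11  ]] ctr [0.6011 0.2182 0.11  ]
white [[0.59080032 0.22687957 0.11      ]] 160
red [[0.55906177 0.2212031  0.075     ]] 44
```

Rack centre is (0.4505, 0.205), yaw 1.75°. The dial is at click 1 with its axis at (0.6015, 0.218). Before picking, I test in free space whether the insertion tilt can be reached.

>>> step_arm:
  targets:
    - [[0, 0.12, 0], [-8, 0, 0], 85]
    - [[0, 0.12, 0], [0, 0, 0], 85]
    - [[0, 0.12, 0], [0, 0, 0], 85]
    - [[0, 0.12, 0], [0, 0, 0], 85]
    - [[0, 0.12, 0], [0, 0, 0], 85]

```text
time: 5.5
tool_pos: [0.4765, 0.1845, 0.3613]
tcp_rot: [-1.879, -1.876, -0.591]
wrist_force: [-1.0, -0.4, -1.4]
width: 0.995
grip_force: 0.0
```

```bash
python3 -c "
from h import *
s=read_state();print(s['q'].round(3),Ro.from_rotvec(s['tcp_rot']).as_matrix().round(3),s['tool_pos'])"
```

```text
[ 0.006 -0.125  2.003  0.629  1.312 -0.174] [[-0.     1.     0.005]
 [ 0.822 -0.002  0.569]
 [ 0.569  0.004 -0.822]] [0.47646409 0.18454525 0.36130689]
```

>>> step_arm:
  targets:
    - [[0, 0.12, 0], [0, 0, 0], 85]
    - [[0, 0.12, 0], [0, 0, 0], 85]
    - [[0, 0.12, 0], [0, 0, 0], 85]
    - [[0, 0.087, 0], [0, 0, 0], 85]
    - [[0, 0, 0], [0, 0, 0], 85]

```text
time: 5.92
tool_pos: [0.4753, 0.1836, 0.3569]
tcp_rot: [-1.588, -1.575, -0.913]
wrist_force: [-0.2, 0.0, -0.7]
width: 0.992
grip_force: 0.0
```

```bash
python3 -c "
from h import *
s=read_state();print(s['q'].round(3),Ro.from_rotvec(s['tcp_rot']).as_matrix().round(3),s['tool_pos'])"
```

```text
[-0.167 -0.04   2.104  1.036  1.461 -0.501] [[ 0.007  1.     0.001]
 [ 0.498 -0.005  0.867]
 [ 0.867 -0.006 -0.498]] [0.47526543 0.18355127 0.35693234]
```

The +60° tilt is reachable. Next I plan the pick of the blue block with a −20° lean, gripped near its +y end.

```bash
cat >> h.py <<'E'
LEAN=20
def pick_pose(x,y,a,back=0,along=.030,tipz=.0065,noz=None):
    """tool pose gripping block (axis angle a deg, about +y) near its +y end; tips leaning to -u"""
    u=np.array([np.cos(np.radians(a)),np.sin(np.radians(a)),0]); l=np.radians(LEAN)
    z=np.array([0,0,-np.cos(l)])-np.sin(l)*u; yv=np.array([u[1],-u[0],0]); xv=np.cross(yv,z)
    noz=noz or (nose_length() if callable(nose_length) else nose_length)
    T=np.array([x,y,tipz])+along*u
    return T-(noz+back)*z, Ro.from_matrix(np.c_[xv,yv,z])
E
python3 - <<'E'
from h import *
print(nose_length() if callable(nose_length) else nose_length)
p,R=pick_pose(.425,-.0535,99.3,back=.08); print(p); plan(p,R)
E
```

```text
0.0726
[0.41171741 0.02761192 0.14989709]
turn [ 0.056 -1.395 -0.172] deg 80.6 shift [-64.1 -87.9 243.7] |267|
```

>>> step_arm:
  targets:
    - [[0.0047, -0.116, -0.0143], [0, 0, 0], 66]
    - [[0.0047, -0.116, -0.0143], [0, 0, 0], 66]
    - [[0.0047, -0.116, -0.0143], [0, 0, 0], 66]
    - [[0.0047, -0.116, -0.0143], [0, 0, 0], 66]
    - [[0.0047, -0.116, -0.0143], [0, 0, 0], 66]

```text
time: 6.33
tool_pos: [0.477, 0.1846, 0.3621]
tcp_rot: [-1.901, -2.046, -0.483]
wrist_force: [-0.4, -0.5, 0.3]
width: 0.774
grip_force: 0.0
```

>>> step_arm:
  targets:
    - [[0.0047, -0.116, -0.0143], [0, 0, 0], 66]
    - [[0.0047, -0.116, -0.0143], [0, 0, 0], 66]
    - [[0.0047, -0.116, -0.0143], [0, 0, 0], 66]
    - [[0.0047, -0.116, -0.0143], [0, 0, 0], 66]
    - [[0.0047, -0.116, -0.0143], [0, 0, 0], 66]

```text
time: 6.75
tool_pos: [0.4771, 0.1856, 0.3629]
tcp_rot: [1.989, 2.284, -0.09]
wrist_force: [-0.1, -0.0, -1.4]
width: 0.773
grip_force: 0.0
```

>>> step_arm:
  targets:
    - [[0.0047, -0.116, -0.0143], [0, 0, 0], 66]
    - [[0.0047, -0.116, -0.0143], [0, 0, 0], 66]
    - [[0, 0, 0], [-10, -11, 15], 66]
    - [[0, 0, 0], [-10, -11, 15], 66]
    - [[0, 0, 0], [-10, -11, 15], 66]

```text
time: 7.17
tool_pos: [0.4513, 0.1378, 0.3286]
tcp_rot: [1.842, 2.177, -0.315]
wrist_force: [-0.6, 0.1, -0.8]
width: 0.773
grip_force: 0.0
```

>>> step_arm:
  targets:
    - [[0, 0, 0], [-10, -11, 30], 66]
    - [[0, 0, 0], [-10, -11, 30], 66]
    - [[0, 0, 0], [-10, -11, 30], 66]
    - [[0, 0, 0], [-4, -11, 30], 66]
    - [[0, 0, 0], [0, -11, 30], 66]

```text
time: 7.58
tool_pos: [0.4119, 0.0452, 0.199]
tcp_rot: [1.844, 2.173, -0.313]
wrist_force: [0.1, 0.7, -0.7]
width: 0.771
grip_force: 0.0
```

Run:
```python
from h import *
print(nose_length() if callable(nose_length) else nose_length)
s=read_state(); print(s["tool_pos"],s["q"].round(3),s["width"])
p,R=pick_pose(.425,-.0535,99.3,back=.02); plan(p,R)
img=read_camera("top"); c=calibration("top")
for d in look_for("top","block0"):
    print(np.round(d["score"],2),[(n,np.round(v,3)[:3]) for n in HUE for v in [block("",img,c,n,d["extent"])] if v and v[5]>200])
```

```text
0.0726
[0.411898   0.0451986  0.19895108] [ 0.277 -0.122  2.254 -0.4    1.074  0.318] 0.7712575532758474
turn [ 0.012  0.001 -0.001] deg 0.7 shift [  0.5  -3.  112. ] |112|
0.97 [('block0', array([ 4.2500e-01, -5.6000e-02,  9.8963e+01]))]
0.95 [('yellow', array([ 0.444, -0.239, 74.877]))]
0.87 [('block1', array([ 6.2500e-01, -5.6000e-02,  6.7335e+01]))]
0.66 [('block3', array([ 0.581, -0.229, 98.352]))]
```

>>> step_arm:
  targets:
    - [[0.012, 0, 0], [0, -1, 28], 66]
    - [[0, 0, 0], [0, -1, 28], 66]
    - [[0, 0, 0], [0, -1, 28], 66]
    - [[0, 0, 0], [0.5, 0, 28], 66]
    - [[0, 0, 0], [0, 0, 8], 66]

```text
time: 8.1
tool_pos: [0.4147, 0.0055, 0.0843]
tcp_rot: [1.851, 2.181, -0.334]
wrist_force: [-1.7, -0.2, -0.0]
width: 0.774
grip_force: 0.0
```

>>> step_arm:
  targets:
    - [[0, 0, 0], [0, 0, 6], 66]
    - [[0, 0, 0], [0, 0, 4], 66]
    - [[0, 0, 0], [0, 0, 2], 66]
    - [[0, 0, 0], [0, 0, 0], 66]

```text
time: 8.43
tool_pos: [0.4162, 0.0022, 0.075]
tcp_rot: [1.85, 2.18, -0.33]
wrist_force: [-0.2, 0.5, -0.9]
width: 0.774
grip_force: 0.0
```

Run:
```python
from h import *
p,R=pick_pose(.425,-.0535,99.3); print(read_state()["tool_pos"]);plan(p,R)
img=read_camera("wrist"); a=read_camera("side")
l=a[190:300,260:400]
v=np.hstack([cv2.resize(l,(700,550))]); cv2.imwrite("pics/g1.png",np.vstack([v])[:,:,::-1])
```

```text
[0.41622876 0.00221437 0.07503934]
turn [-0.003  0.     0.001] deg 0.2 shift [-1.4 -0.3  0.8] |2|
```

View pics/g1.png

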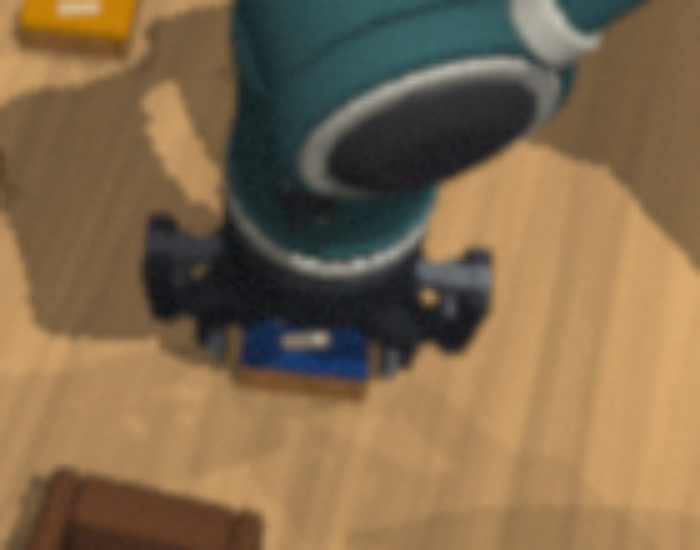

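The fingers straddle the blue block near its +y end. I feel downward a little for depth.

>>> step_arm:
  targets:
    - [[0, 0, 0], [0, 0, 1.5], 66]
    - [[0, 0, 0], [0, 0, 0], 66]

```text
time: 8.7
tool_pos: [0.4153, 0.0015, 0.0729]
tcp_rot: [1.851, 2.181, -0.332]
wrist_force: [-0.5, -0.1, 0.5]
width: 0.772
grip_force: 0.0
```

>>> step_arm:
  targets:
    - [[0, 0, 0], [0, 0, 1.5], 66]
    - [[0, 0, 0], [0, 0, 0], 66]

```text
time: 8.87
tool_pos: [0.4149, 0.0008, 0.071]
tcp_rot: [1.851, 2.181, -0.333]
wrist_force: [-0.1, 0.6, 0.1]
width: 0.776
grip_force: 0.0
```

>>> step_arm:
  targets:
    - [[0, 0, 0], [0, 0, 1], 66]
    - [[0, 0, 0], [0, 0, 0], 66]

```text
time: 9.03
tool_pos: [0.4148, 0.0004, 0.0699]
tcp_rot: [1.851, 2.181, -0.333]
wrist_force: [-0.7, 0.2, 0.5]
width: 0.771
grip_force: 0.0
```

>>> step_arm:
  targets:
    - [[0, 0, 0], [0, 0, 0], 50]
    - [[0, 0, 0], [0, 0, 0], 50]
    - [[0, 0, 0], [0, 0, 0], 50]
    - [[0, 0, 0], [0, 0, 0], 50]
    - [[0, 0, 0], [0, 0, 0], 50]
  grip_force: 60

```text
time: 9.45
tool_pos: [0.4154, 0.0005, 0.0704]
tcp_rot: [1.851, 2.181, -0.332]
wrist_force: [-0.5, 0.9, 4.8]
width: 0.633
grip_force: 63.7
```

>>> step_arm:
  targets:
    - [[0, 0, 0], [0, 0, 0], 40]
    - [[0, 0, 0], [0, 0, 0], 40]
    - [[0, 0, 0], [0, 0, 0], 40]
    - [[0, 0, 0], [0, 0, 0], 40]

```text
time: 9.78
tool_pos: [0.4153, 0.0005, 0.0704]
tcp_rot: [1.851, 2.181, -0.332]
wrist_force: [-1.0, 2.0, 6.3]
width: 0.64
grip_force: 63.8
```

Gripped: width about 54.6 mm, force 64 N. Next I lift and plan the turn and hover over slot 3.

```bash
cat >> h.py <<'E'
def slot(k):
    r=np.load("rack.npy"); a=np.radians(r[2]); ry=np.array([-np.sin(a),np.cos(a)])
    return r[:2]+ry*(-.075+.05*k), np.array([np.cos(a),np.sin(a),0]), np.array([*ry,0])
def grab(x,y):
    s=read_state(); m=Ro.from_rotvec(s["tcp_rot"]).inv().apply(np.array([x,y,.009])-s["tool_pos"])
    print("mid in tool",m*1000); m[1]=0; np.save("mid.npy",m)
def place_pose(k,bottom,tw=0):
    q,rx,ry=slot(k); l=np.radians(LEAN)
    z=ry*np.cos(l)-np.array([0,0,np.sin(l)]); R=Ro.from_matrix(np.c_[np.cross(rx,z),rx,z])
    return np.array([*q,bottom+.05])-R.apply(np.load("mid.npy")),R
E
python3 - <<'E'
from h import *
grab(.425,-.0545)
s=read_state();R0=Ro.from_rotvec(s["tcp_rot"])
print("lift",R0.inv().apply([0,0,.2])*1000)
s["tool_pos"]=s["tool_pos"]+[0,0,.2]
p,R=place_pose(3,.085); print(p,slot(3)[0]); plan(p,R,s)
E
```

```text
mid in tool [-31.49476722   0.99041623  76.78714459]
lift [ -68.38489359   -1.09065838 -187.94232305]
[0.45010632 0.2187515  0.19085815] [0.4482264  0.28010717]
turn [-0.067  1.569  0.13 ] deg 90.3 shift [ -0.5  41.4 231.2] |235|
```

>>> step_arm:
  targets:
    - [[0, 0, 0], [-6.8, 0, -18.8], 40]
    - [[0, 0, 0], [-11, 0, -31], 40]
    - [[0, 0, 0], [-13.5, 0, -38], 40]
    - [[0, 0, 0], [-13.5, 0, -38], 40]
    - [[0, 0, 0], [-13.5, 0, -38], 40]

```text
time: 10.2
tool_pos: [0.4148, 0.0017, 0.2447]
tcp_rot: [1.852, 2.183, -0.335]
wrist_force: [1.9, 0.2, -0.6]
width: 0.639
grip_force: 63.8
```

>>> step_arm:
  targets:
    - [[0, 0, 0], [-10, 0, -24], 40]
    - [[-0.0048, 0.112, 0.0093], [0, 0, 0], 40]
    - [[-0.0048, 0.112, 0.0093], [0, 0, 0], 40]
    - [[-0.0048, 0.112, 0.0093], [0, 0, 0], 40]
    - [[-0.0048, 0.112, 0.0093], [0, 0, 0], 40]

```text
time: 10.62
tool_pos: [0.4164, 0.001, 0.2706]
tcp_rot: [-2.028, -2.31, -0.129]
wrist_force: [-0.2, 0.4, -1.8]
width: 0.64
grip_force: 63.8
```

>>> step_arm:
  targets:
    - [[-0.0048, 0.112, 0.0093], [0, 0, 0], 40]
    - [[-0.0048, 0.112, 0.0093], [0, 0, 0], 40]
    - [[-0.0048, 0.112, 0.0093], [0, 0, 0], 40]
    - [[-0.0048, 0.112, 0.0093], [0, 0, 0], 40]
    - [[-0.0048, 0.112, 0.0093], [0, 0, 0], 40]

```text
time: 11.03
tool_pos: [0.4163, 0.0001, 0.27]
tcp_rot: [-1.759, -1.912, -0.633]
wrist_force: [-0.5, 1.0, -1.8]
width: 0.637
grip_force: 63.8
```

>>> step_arm:
  targets:
    - [[-0.0048, 0.112, 0.0093], [0, 0, 0], 40]
    - [[-0.0048, 0.112, 0.0093], [0, 0, 0], 40]
    - [[-0.0048, 0.112, 0.0093], [0, 0, 0], 40]
    - [[-0.0048, 0.112, 0.0093], [0, 0, 0], 40]
    - [[-0.0048, 0.112, 0.0093], [0, 0, 0], 40]

```text
time: 11.45
tool_pos: [0.4163, -0.0001, 0.2696]
tcp_rot: [-1.435, -1.475, -1.008]
wrist_force: [0.3, 0.3, -0.6]
width: 0.639
grip_force: 63.8
```

Run:
```python
from h import *
s=read_state(); print(s["tool_pos"],s["q"].round(3),s["width"],s["grip_force"])
p,R=place_pose(3,.085); plan(p,R,s)
```

```text
[ 4.16303202e-01 -7.55810369e-05  2.69585120e-01] [-0.599  0.174  2.162  0.882  1.735 -0.937] 0.6388280342585554 63.84525418281555
turn [ 0.002 -0.004 -0.001] deg 0.2 shift [  0.5  40.5 231.5] |235|
```

>>> step_arm:
  targets:
    - [[0, 0, 0], [0, 8, 24], 40]
    - [[0, 0, 0], [0, 8, 30], 40]
    - [[0, 0, 0], [0, 8, 30], 40]
    - [[0, 0, 0], [0, 8, 30], 40]
    - [[0, 0, 0], [0, 8.5, 30], 40]

```text
time: 11.87
tool_pos: [0.4525, 0.138, 0.2191]
tcp_rot: [-1.438, -1.478, -1.003]
wrist_force: [-0.5, -0.0, -0.5]
width: 0.633
grip_force: 63.9
```

>>> step_arm:
  targets:
    - [[0, 0, 0], [0, 0, 30], 40]
    - [[0, 0, 0], [0, 0, 30], 40]
    - [[0, 0, 0], [0, 0, 20], 40]
    - [[0, 0, 0], [0.5, 0, 7.5], 40]
    - [[0, 0, 0], [0, 0, 0], 40]

```text
time: 12.28
tool_pos: [0.4485, 0.2206, 0.1898]
tcp_rot: [-1.435, -1.479, -1.0]
wrist_force: [0.1, -0.6, -0.1]
width: 0.64
grip_force: 63.8
```

Run:
```python
from h import *
s=read_state(); print(s["tool_pos"],s["q"].round(3))
p,R=place_pose(3,.085); plan(p,R,s)
a=read_camera("side");t=read_camera("top");np.savez("pics/s4.npz",a=a,t=t)
v=np.hstack([cv2.resize(a[240:420,200:350],None,fx=2.6,fy=2.6),cv2.resize(t[190:280,130:260],(390,468))])
cv2.imwrite("pics/s4.png",v[:,:,::-1]); print(v.shape)
c=calibration("side"); q,rx,ry=slot(3)
M=np.array([*q,0])
for z in(.085,.185):
  print(z,proj(c,[M+rx*i*.028+ry*j*.009+[0,0,z] for i in(-1,1) for j in(-1,1)]).round(1).tolist())
```

```text
[0.44854011 0.22061213 0.18984458] [-0.136  0.26   2.264  1.23   1.382 -0.947]
turn [-0.003  0.001 -0.003] deg 0.2 shift [ 0.3  1.5 -2.1] |3|
(468, 780, 3)
0.085 [[282.1, 366.9], [279.1, 377.5], [248.4, 357.8], [244.9, 368.2]]
0.185 [[283.8, 334.4], [280.5, 345.6], [246.3, 324.8], [242.3, 335.7]]
```

View pics/s4.png

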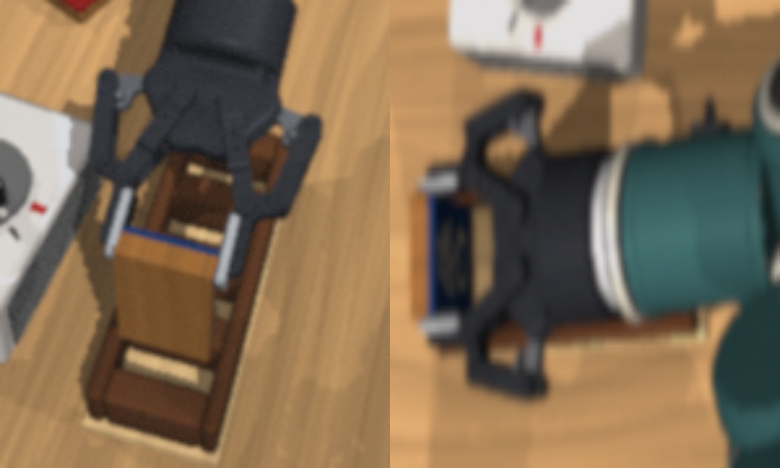

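The block hangs upright over slot 3, wooden back toward +y. Edges sit within about 2 px of prediction, and the 2 mm tool offset explains that. I correct it and lower in steps.

>>> step_arm:
  targets:
    - [[0, 0, 0], [0.3, 1.5, -2.1], 40]
    - [[0, 0, 0], [-9.4, 0, 3.4], 40]
    - [[0, 0, 0], [-9.4, 0, 3.4], 40]
    - [[0, 0, 0], [-6.6, 0, 2.4], 40]
    - [[0, 0, 0], [0, 0, 0], 40]

```text
time: 12.8
tool_pos: [0.4508, 0.2171, 0.163]
tcp_rot: [-1.438, -1.477, -1.001]
wrist_force: [-0.5, -0.6, -0.7]
width: 0.639
grip_force: 63.8
```

Run:
```python
from h import *
s=read_state()
p,R=place_pose(3,.058); plan(p,R,s)
```

```text
turn [-0.     0.001 -0.004] deg 0.2 shift [ 1.4 -0.7  1.3] |2|
```

>>> step_arm:
  targets:
    - [[0, 0, 0], [-4.7, 0, 1.7], 40]
    - [[0, 0, 0], [-4.7, 0, 1.7], 40]
    - [[0, 0, 0], [-4.7, 0, 1.7], 40]
    - [[0, 0, 0], [0, 0, 0], 40]

```text
time: 13.13
tool_pos: [0.4511, 0.2175, 0.149]
tcp_rot: [-1.436, -1.478, -1.002]
wrist_force: [-0.1, 0.3, -1.7]
width: 0.636
grip_force: 63.8
```

>>> step_arm:
  targets:
    - [[0, 0, 0], [-4.7, 0, 1.7], 40]
    - [[0, 0, 0], [-4.7, 0, 1.7], 40]
    - [[0, 0, 0], [0, 0, 0], 40]

```text
time: 13.38
tool_pos: [0.4512, 0.2175, 0.1392]
tcp_rot: [-1.436, -1.479, -1.003]
wrist_force: [-1.6, 0.0, -0.8]
width: 0.635
grip_force: 63.8
```

>>> step_arm:
  targets:
    - [[0, 0, 0], [-4.7, 0, 1.7], 40]
    - [[0, 0, 0], [-4.7, 0, 1.7], 40]
    - [[0, 0, 0], [-4.7, 0, 1.7], 40]
    - [[0, 0, 0], [0, 0, 0], 40]

```text
time: 13.72
tool_pos: [0.4511, 0.2175, 0.124]
tcp_rot: [-1.436, -1.478, -1.002]
wrist_force: [-0.6, 0.3, -0.8]
width: 0.638
grip_force: 63.8
```

>>> step_arm:
  targets:
    - [[0, 0, 0], [-4.7, 0, 1.7], 40]
    - [[0, 0, 0], [-1.9, 0, 0.7], 40]
    - [[0, 0, 0], [0, 0, 0], 40]

```text
time: 13.97
tool_pos: [0.4513, 0.2174, 0.1175]
tcp_rot: [-1.436, -1.479, -1.003]
wrist_force: [0.6, 0.5, -1.0]
width: 0.632
grip_force: 63.8
```

Run:
```python
from h import *
p,R=place_pose(3,.008); plan(p,R)
```

```text
turn [-0.     0.001 -0.002] deg 0.1 shift [-3.  -1.2  2.5] |4|
```

>>> step_arm:
  targets:
    - [[0, 0, 0], [-1.9, 0, 0.7], 40]
    - [[0, 0, 0], [-1.4, 0, 0.5], 40]
    - [[0, 0, 0], [0, 0, 0], 40]

```text
time: 14.22
tool_pos: [0.4515, 0.2174, 0.1143]
tcp_rot: [-1.436, -1.479, -1.004]
wrist_force: [-0.7, -0.6, -1.2]
width: 0.638
grip_force: 63.8
```

>>> step_arm:
  targets:
    - [[0, 0, 0], [-0.9, 0, 0.3], 40]
    - [[0, 0, 0], [0, 0, 0], 40]

```text
time: 14.38
tool_pos: [0.4516, 0.2175, 0.114]
tcp_rot: [-1.435, -1.479, -1.005]
wrist_force: [-0.5, 0.2, 0.9]
width: 0.639
grip_force: 64.0
```

>>> step_arm:
  targets:
    - [[0, 0, 0], [0, 0, 0], 60]
    - [[0, 0, 0], [0, 0, 0], 72]
    - [[0, 0, 0], [0, 0, 0], 72]
    - [[0, 0, 0], [0, 0, 0], 72]
    - [[0, 0, 0], [0, 0, 0], 72]

```text
time: 14.8
tool_pos: [0.4515, 0.2174, 0.1136]
tcp_rot: [-1.436, -1.479, -1.004]
wrist_force: [0.1, 0.6, -0.1]
width: 0.844
grip_force: 0.0
```

>>> step_arm:
  targets:
    - [[0, 0, 0], [0, 0, -15], 72]
    - [[0, 0, 0], [0, 0, -30], 72]
    - [[0, 0, 0], [0, 0, -35], 72]
    - [[0, 0, 0], [30, 0, -30], 72]
    - [[0, 0, 0], [35, 0, 0], 72]

```text
time: 15.22
tool_pos: [0.4557, 0.1332, 0.2123]
tcp_rot: [-1.441, -1.476, -1.006]
wrist_force: [2.4, -0.1, 0.5]
width: 0.84
grip_force: 0.0
```

>>> step_arm:
  targets:
    - [[0, 0, 0], [35, 0, 0], 72]
    - [[0, 0, 0], [35, 0, 0], 72]
    - [[0, 0, 0], [35, 0, 0], 72]
    - [[0, 0, 0], [0, 0, 0], 72]

```text
time: 15.55
tool_pos: [0.4546, 0.1736, 0.3171]
tcp_rot: [-1.43, -1.487, -1.014]
wrist_force: [0.4, 0.5, 0.6]
width: 0.841
grip_force: 0.0
```

Run:
```python
from h import *
a=read_camera("side");t=read_camera("top");c=calibration("top")
v=np.hstack([cv2.resize(a[240:420,200:350],None,fx=2.6,fy=2.6),cv2.resize(t[190:280,130:260],(390,468))])
cv2.imwrite("pics/s5.png",v[:,:,::-1])
for d in look_for("top","block0"):
    print(np.round(d["score"],2),[int(v) for v in d["extent"]],[(n,np.round(v,3)[:3]) for n in HUE for v in [block("",t,c,n,d["extent"])] if v and v[5]>200])
print(proj(calibration("side"),[np.array([*slot(3)[0],z])+slot(3)[1]*i*.028+slot(3)[2]*.009 for i in(-1,1) for z in (.048,.108)]))
s=read_state();print(s["tool_pos"],s["q"].round(2)); p,R=pick_pose(.581,-.228,98.4,back=.1,tipz=.0033); print(p); plan(p,R)
```

```text
0.92 [263, 156, 304, 185] [('block1', array([ 6.2500e-01, -5.5000e-02,  6.8322e+01]))]
0.89 [337, 224, 375, 256] [('yellow', array([ 0.443, -0.238, 74.741]))]
0.86 [145, 228, 163, 250] []
0.75 [147, 224, 234, 257] []
0.65 [334, 176, 372, 198] [('block3', array([ 0.581, -0.23 , 98.352]))]
[[278.66943233 387.7131165 ]
 [279.39794634 370.79337071]
 [245.69710176 378.53789741]
 [244.33963031 361.28941877]]
[0.45264701 0.17270074 0.31013718] [-0.24  0.06  2.2   1.13  1.55 -0.73]
[ 0.56799384 -0.13992244  0.16549095]
turn [ 0.054 -1.567 -0.116] deg 90.1 shift [-257.    68.4  247.5] |363|
```

View pics/s5.png

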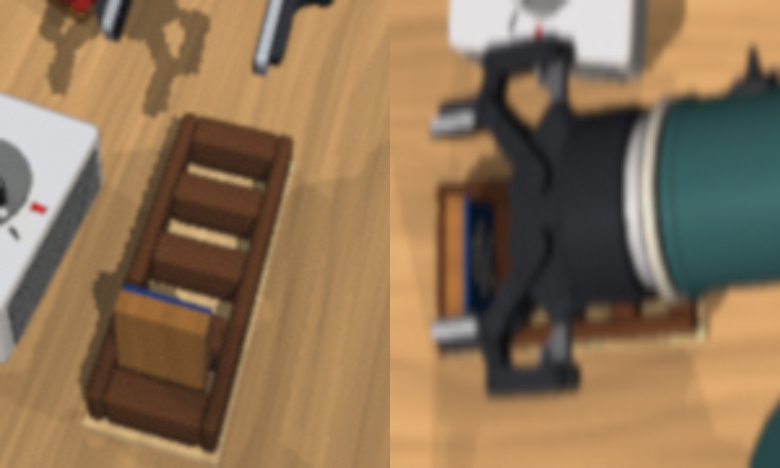

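Blue is in slot 3, but its top looks higher than a fully seated block should (crop row 293 against 315 expected). I check this with numbers.

Run:
```python
from h import *
C={n:calibration(n) for n in("side","top")}
im={n:read_camera(n) for n in C}
q,rx,ry=slot(3)
A=[];
for n in C:
    for d in tip_of(n,"block0_mid"): print(n,round(d["score"],2),d["at"])
    print(" pred seated mid",proj(C[n],[[*q,.058]]).round(1))
    ex=[d["extent"] for d in look_for(n,"block0") ]; print(ex)
# predicted extents for heights/tilts
for n in C:
  for bot in(.008,.028):
    for tilt in(-10,0,10):
      t=np.radians(tilt); up=np.cos(t)*np.array([0,0,1])+np.sin(t)*ry; th=np.cos(t)*ry-np.sin(t)*np.array([0,0,1])
      m=np.array([*q,bot+.05]); P=proj(C[n],[m+.05*up+i*.028*rx+j*.009*th for i in(-1,1) for j in(-1,1)])
      print(n,bot,tilt,"top-end corners",P.round(1).tolist())
v=cv2.resize(im["side"][330:410,225:305],(600,600),interpolation=cv2.INTER_CUBIC)
cv2.imwrite("pics/s6.png",v[:,:,::-1])
```

```text
side 0.78 [196.9, 332.7]
 pred seated mid [[263.6 375.2]]
[[244.5, 349.9, 282.2, 391.8], [216.0, 213.1, 249.5, 249.7], [318.7, 176.7, 349.4, 200.5]]
top 0.86 [241.4, 355.0]
top 0.8 [239.2, 158.3]
top 0.38 [184.1, 186.4]
 pred seated mid [[156.5 240.8]]
[[146.3, 227.7, 164.5, 252.6], [332.4, 179.0, 373.4, 200.7], [266.5, 156.7, 305.2, 185.8]]
side 0.008 -10 top-end corners [[283.8, 355.7], [280.9, 365.2], [249.7, 346.7], [246.1, 355.9]]
side 0.008 0 top-end corners [[282.4, 360.0], [279.4, 370.8], [248.0, 350.8], [244.3, 361.3]]
side 0.008 10 top-end corners [[281.0, 365.0], [277.9, 376.8], [246.2, 355.7], [242.6, 367.1]]
side 0.028 -10 top-end corners [[284.2, 349.4], [281.2, 359.0], [249.4, 340.3], [245.7, 349.6]]
side 0.028 0 top-end corners [[282.8, 353.7], [279.7, 364.7], [247.6, 344.5], [243.8, 355.0]]
side 0.028 10 top-end corners [[281.3, 358.8], [278.1, 370.7], [245.8, 349.3], [242.1, 360.9]]
top 0.008 -10 top-end corners [[157.9, 251.1], [150.3, 251.4], [157.6, 228.4], [150.0, 228.6]]
top 0.008 0 top-end corners [[154.2, 251.3], [146.9, 251.6], [153.8, 228.5], [146.6, 228.8]]
top 0.008 10 top-end corners [[150.5, 251.4], [143.7, 251.8], [150.2, 228.6], [143.5, 229.1]]
top 0.028 -10 top-end corners [[155.5, 251.0], [147.7, 251.3], [155.1, 227.8], [147.5, 228.1]]
top 0.028 0 top-end corners [[151.6, 251.1], [144.2, 251.5], [151.3, 227.9], [143.9, 228.3]]
top 0.028 10 top-end corners [[147.9, 251.3], [141.0, 251.7], [147.6, 228.1], [140.8, 228.5]]
```

View pics/s6.png

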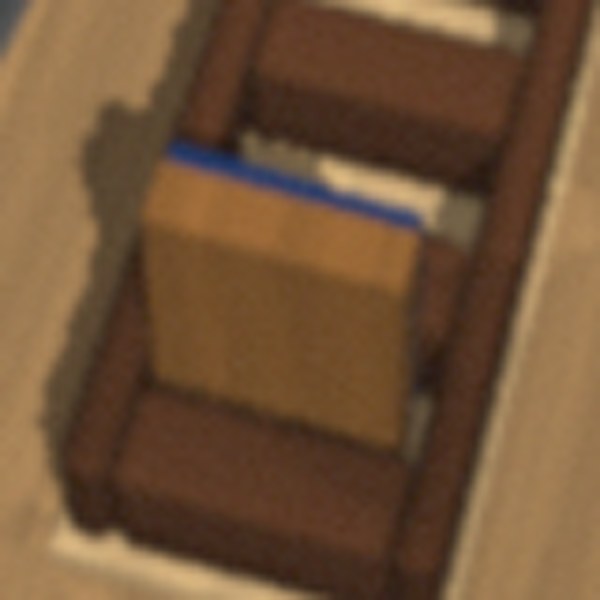

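The zoom shows that the row-293 edge was the far edge of the block's end face. The near top corner, (244,361), matches a fully seated upright block, so blue is done. Ochre is next.

>>> step_arm:
  targets:
    - [[0.0039, -0.112, -0.0083], [0, 0, 0], 66]
    - [[0.0039, -0.112, -0.0083], [0, 0, 0], 66]
    - [[0.0039, -0.112, -0.0083], [0, 0, 0], 66]
    - [[0.0039, -0.112, -0.0083], [0, 0, 0], 66]
    - [[0.0039, -0.112, -0.0083], [0, 0, 0], 66]

```text
time: 16.42
tool_pos: [0.4534, 0.1719, 0.3101]
tcp_rot: [-1.772, -1.912, -0.625]
wrist_force: [-0.8, 0.8, -0.3]
width: 0.772
grip_force: 0.0
```

>>> step_arm:
  targets:
    - [[0.0039, -0.112, -0.0083], [0, 0, 0], 66]
    - [[0.0039, -0.112, -0.0083], [0, 0, 0], 66]
    - [[0.0039, -0.112, -0.0083], [0, 0, 0], 66]
    - [[0.0039, -0.112, -0.0083], [0, 0, 0], 66]
    - [[0.0039, -0.112, -0.0083], [0, 0, 0], 66]

```text
time: 16.83
tool_pos: [0.4533, 0.1724, 0.3105]
tcp_rot: [-2.049, -2.301, -0.119]
wrist_force: [-0.7, -0.4, -0.7]
width: 0.772
grip_force: 0.0
```

>>> step_arm:
  targets:
    - [[0.0039, -0.112, -0.0083], [0, 0, 0], 66]
    - [[0.0039, -0.112, -0.0083], [0, 0, 0], 66]
    - [[0.0039, -0.112, -0.0083], [0, 0, 0], 66]
    - [[0.0039, -0.112, -0.0083], [0, 0, 0], 66]
    - [[0, 0, 0], [-20, 5, 18], 66]

```text
time: 17.25
tool_pos: [0.461, 0.1548, 0.3]
tcp_rot: [1.857, 2.173, -0.33]
wrist_force: [1.1, 0.7, 0.1]
width: 0.771
grip_force: 0.0
```

>>> step_arm:
  targets:
    - [[0, 0, 0], [-25, 7, 24], 66]
    - [[0, 0, 0], [-25, 7, 24], 66]
    - [[0, 0, 0], [-25, 7, 24], 66]
    - [[0, 0, 0], [-25, 7, 24], 66]
    - [[0, 0, 0], [-25, 7, 24], 66]

```text
time: 17.67
tool_pos: [0.519, -0.0044, 0.2284]
tcp_rot: [1.87, 2.166, -0.332]
wrist_force: [0.5, 0.0, 0.2]
width: 0.776
grip_force: 0.0
```

>>> step_arm:
  targets:
    - [[0, 0, 0], [-25, 7, 24], 66]
    - [[0, 0, 0], [-25, 7, 24], 66]
    - [[0, 0, 0], [-25, 7, 24], 66]
    - [[0, 0, 0], [-25, 7, 24], 66]
    - [[0, 0, 0], [0, 0, 0], 66]

```text
time: 18.08
tool_pos: [0.5643, -0.1287, 0.1701]
tcp_rot: [1.875, 2.164, -0.337]
wrist_force: [-0.5, 0.1, -0.4]
width: 0.772
grip_force: 0.0
```

```bash
cat > look.py <<'E'
from h import *
def scan(cams=("top","side")):
    for n in cams:
        t=read_camera(n); c=calibration(n)
        for d in look_for(n,"block0"):
            print(n,np.round(d["score"],2),[int(v) for v in d["extent"]],[(k,np.round(v,4)[:5]) for k in HUE for v in [block("",t,c,k,d["extent"])] if v and v[5]>200])
E
python3 - <<'E'
from look import *
s=read_state();print(s["tool_pos"],s["q"].round(2))
p,R=pick_pose(.581,-.2285,98.4,back=.02,tipz=.0033); plan(p,R)
scan(("top","side","wrist"))
E
```

```text
[ 0.56432646 -0.12874038  0.17011541] [-0.11  0.18  2.   -0.43  0.92  0.  ]
turn [-0.008 -0.001 -0.002] deg 0.5 shift [-9.8  1.9 88.5] |89|
top 0.94 [334, 178, 371, 199] [('block3', array([  0.5814,  -0.2294,  98.0574, 102.8196,  58.4927]))]
top 0.81 [337, 225, 372, 257] [('yellow', array([ 0.4436, -0.2358, 74.7405, 97.5424, 57.1347]))]
top 0.65 [144, 226, 165, 252] []
side 0.95 [241, 349, 281, 389] [('block3', array([ 0.4622,  0.2549,  1.4373, 70.8192, 47.8836]))]
side 0.72 [266, 171, 286, 202] [('block3', array([  0.581 ,  -0.2225,  98.6564, 117.4531,  58.762 ]))]
wrist 0.73 [81, 180, 172, 291] []
wrist 0.69 [247, 197, 322, 296] [('block3', array([  0.5818,  -0.2248,  98.3622, 101.8622,  55.0144]))]
wrist 0.55 [318, 0, 499, 136] [('block1', array([ 6.22900e-01, -5.70000e-02,  6.74442e+01,  8.84125e+01,
        5.60234e+01]))]
```

Run:
```python
from h import *
p,R=pick_pose(.5813,-.2275,98.3,back=.0,tipz=.0033); print(p); plan(p,R)
```

```text
[ 0.57338485 -0.17324365  0.07152168]
turn [ 0.    -0.001  0.002] deg 0.1 shift [-12.3   0.8 113.8] |114|
```

>>> step_arm:
  targets:
    - [[0, 0, 0], [-4, 0.3, 25], 66]
    - [[0, 0, 0], [-4, 0.3, 28], 66]
    - [[0, 0, 0], [-4.3, 0.2, 28], 66]
    - [[0, 0, 0], [0, 0, 13], 66]
    - [[0, 0, 0], [0, 0, 0], 66]

```text
time: 18.8
tool_pos: [0.5701, -0.1669, 0.087]
tcp_rot: [1.871, 2.168, -0.335]
wrist_force: [-0.6, 0.6, -0.8]
width: 0.774
grip_force: 0.0
```

>>> step_arm:
  targets:
    - [[0, 0, 0], [0, 0, 8], 66]
    - [[0, 0, 0], [0, 0, 6], 66]
    - [[0, 0, 0], [0, 0, 4], 66]
    - [[0, 0, 0], [0, 0, 0], 66]

```text
time: 19.13
tool_pos: [0.5734, -0.1733, 0.073]
tcp_rot: [1.869, 2.165, -0.33]
wrist_force: [-0.1, 0.3, -0.5]
width: 0.777
grip_force: 0.0
```

Run:
```python
from h import *
p,R=pick_pose(.5813,-.2275,98.3,back=.0,tipz=.0033); print(read_state()["tool_pos"]); plan(p,R)
```

```text
[ 0.5733671  -0.17333371  0.07300342]
turn [-0.    -0.     0.002] deg 0.1 shift [0.6 0.  1.4] |1|
```

>>> step_arm:
  targets:
    - [[0, 0, 0], [0, 0, 1.5], 66]
    - [[0, 0, 0], [0, 0, 0], 50]
    - [[0, 0, 0], [0, 0, 0], 50]
    - [[0, 0, 0], [0, 0, 0], 50]
    - [[0, 0, 0], [0, 0, 0], 50]
  grip_force: 60

```text
time: 19.55
tool_pos: [0.574, -0.174, 0.0724]
tcp_rot: [1.868, 2.164, -0.329]
wrist_force: [1.1, 2.6, 4.2]
width: 0.635
grip_force: 64.8
```

>>> step_arm:
  targets:
    - [[0, 0, 0], [0, 0, 0], 40]
    - [[0, 0, 0], [0, 0, 0], 40]
    - [[0, 0, 0], [0, 0, 0], 40]
    - [[0, 0, 0], [0, 0, 0], 40]

```text
time: 19.88
tool_pos: [0.5741, -0.174, 0.0724]
tcp_rot: [1.868, 2.164, -0.329]
wrist_force: [0.6, 2.1, 5.6]
width: 0.636
grip_force: 65.0
```

Run:
```python
from h import *
grab(.5813,-.2275)
s=read_state();R0=Ro.from_rotvec(s["tcp_rot"])
print("lift",R0.inv().apply([0,0,.2])*1000)
s["tool_pos"]=s["tool_pos"]+[0,0,.2]
p,R=place_pose(2,.085); print(p,slot(2)[0]); plan(p,R,s)
```

```text
mid in tool [-28.97700138  -0.65337472  78.06257684]
lift [-6.84276516e+01  1.09406288e-01 -1.87929893e+02]
[0.45170067 0.16671627 0.18892845] [0.44975767 0.23013062]
turn [-0.054  1.569  0.117] deg 90.2 shift [  39.3 -111.9  352.1] |372|
```

>>> step_arm:
  targets:
    - [[0, 0, 0], [-6.8, 0, -18.8], 40]
    - [[0, 0, 0], [-11, 0, -31], 40]
    - [[0, 0, 0], [-13.5, 0, -38], 40]
    - [[0, 0, 0], [-13.5, 0, -38], 40]
    - [[0, 0, 0], [-13.5, 0, -38], 40]

```text
time: 20.3
tool_pos: [0.5722, -0.1727, 0.2459]
tcp_rot: [1.87, 2.167, -0.332]
wrist_force: [1.1, -0.2, -1.0]
width: 0.635
grip_force: 64.2
```

>>> step_arm:
  targets:
    - [[0, 0, 0], [-10, 0, -24], 40]
    - [[-0.0039, 0.112, 0.0084], [0, 0, 0], 40]
    - [[-0.0039, 0.112, 0.0084], [0, 0, 0], 40]
    - [[-0.0039, 0.112, 0.0084], [0, 0, 0], 40]
    - [[-0.0039, 0.112, 0.0084], [0, 0, 0], 40]

```text
time: 20.72
tool_pos: [0.5736, -0.1738, 0.2722]
tcp_rot: [-2.044, -2.297, -0.131]
wrist_force: [-0.1, -0.5, -1.4]
width: 0.635
grip_force: 64.2
```

>>> step_arm:
  targets:
    - [[-0.0039, 0.112, 0.0084], [0, 0, 0], 40]
    - [[-0.0039, 0.112, 0.0084], [0, 0, 0], 40]
    - [[-0.0039, 0.112, 0.0084], [0, 0, 0], 40]
    - [[-0.0039, 0.112, 0.0084], [0, 0, 0], 40]
    - [[-0.0039, 0.112, 0.0084], [0, 0, 0], 40]

```text
time: 21.13
tool_pos: [0.5734, -0.1747, 0.2715]
tcp_rot: [-1.766, -1.905, -0.633]
wrist_force: [-0.1, -0.0, -1.4]
width: 0.638
grip_force: 64.2
```

>>> step_arm:
  targets:
    - [[-0.0039, 0.112, 0.0084], [0, 0, 0], 40]
    - [[-0.0039, 0.112, 0.0084], [0, 0, 0], 40]
    - [[-0.0039, 0.112, 0.0084], [0, 0, 0], 40]
    - [[-0.0039, 0.112, 0.0084], [0, 0, 0], 40]
    - [[-0.0039, 0.112, 0.0084], [0, 0, 0], 40]

```text
time: 21.55
tool_pos: [0.5733, -0.175, 0.2709]
tcp_rot: [-1.435, -1.474, -1.007]
wrist_force: [0.3, -0.1, -0.8]
width: 0.634
grip_force: 64.2
```

Run:
```python
from h import *
s=read_state(); print(s["tool_pos"],s["q"].round(3),s["width"],s["grip_force"])
p,R=place_pose(2,.085); plan(p,R,s)
```

```text
[ 0.57332682 -0.17495833  0.27085496] [-0.676  0.538  1.647  0.852  1.879 -0.857] 0.634298380941112 64.24330115318298
turn [ 0.002 -0.004 -0.003] deg 0.3 shift [  41.1 -111.1  352.4] |372|
```

>>> step_arm:
  targets:
    - [[0, 0, 0], [8, -10, 24], 40]
    - [[0, 0, 0], [8, -10, 30], 40]
    - [[0, 0, 0], [8, -10, 30], 40]
    - [[0, 0, 0], [8, -10, 30], 40]
    - [[0, 0, 0], [8, -10, 30], 40]

```text
time: 21.97
tool_pos: [0.5182, -0.0256, 0.2584]
tcp_rot: [-1.438, -1.477, -1.003]
wrist_force: [0.2, 1.3, -0.8]
width: 0.636
grip_force: 64.3
```

>>> step_arm:
  targets:
    - [[0, 0, 0], [1, -10, 30], 40]
    - [[0, 0, 0], [0, -10, 30], 40]
    - [[0, 0, 0], [0, -10, 30], 40]
    - [[0, 0, 0], [0, -10, 30], 40]
    - [[0, 0, 0], [0, -10, 30], 40]

```text
time: 22.38
tool_pos: [0.464, 0.1142, 0.2083]
tcp_rot: [-1.438, -1.478, -1.003]
wrist_force: [-0.1, 1.3, -0.8]
width: 0.635
grip_force: 64.3
```

>>> step_arm:
  targets:
    - [[0, 0, 0], [0, -10, 30], 40]
    - [[0, 0, 0], [0, -1, 18], 40]
    - [[0, 0, 0], [0, 0, 10], 40]
    - [[0, 0, 0], [0, 0, 0], 40]
    - [[0, 0, 0], [0, 0, 0], 40]

```text
time: 22.8
tool_pos: [0.4526, 0.1672, 0.1894]
tcp_rot: [-1.437, -1.479, -1.004]
wrist_force: [0.3, -0.3, -1.2]
width: 0.631
grip_force: 64.2
```

```bash
cat > chk.py <<'E'
import sys
from h import *
k=int(sys.argv[1]); bot=float(sys.argv[2]); s=read_state(); print(s["tool_pos"])
p,R=place_pose(k,bot); tr,sh=plan(p,R,s)
a=read_camera("side"); c=calibration("side"); q,rx,ry=slot(k)
# expected block outline for the present tool pose, drawn on the zoomed crop
Rc=Ro.from_rotvec(s["tcp_rot"]); m=s["tool_pos"]+Rc.apply(np.load("mid.npy"))
up=Rc.apply([np.cos(np.radians(LEAN)),0,-np.sin(np.radians(LEAN))]); w=Rc.apply([0,1,0]); th=np.cross(up,w)
print("mid",m.round(4),"up",up.round(3))
x0,y0,F=225,280,5
v=cv2.resize(a[y0:y0+120,x0-10:x0+110],None,fx=F,fy=F,interpolation=cv2.INTER_CUBIC)
for i in(-1,1):
    for j in(-1,1):
        for kk in(-1,1):
            u=proj(c,[m+up*.05*kk+w*.028*i+th*.009*j])[0]
            cv2.circle(v,tuple(int(t) for t in (u-[x0-10,y0])*F+F/2),3,(0,255,255),-1)
cv2.imwrite(sys.argv[3],v[:,:,::-1])
E
python3 chk.py 2 .085 pics/s7.png
```

```text
[0.45263358 0.1672001  0.18939344]
turn [ 0.     0.001 -0.001] deg 0.1 shift [-0.6 -0.9 -0.3] |1|
mid [0.4507 0.2306 0.1354] up [0.001 0.001 1.   ]
```

View pics/s7.png

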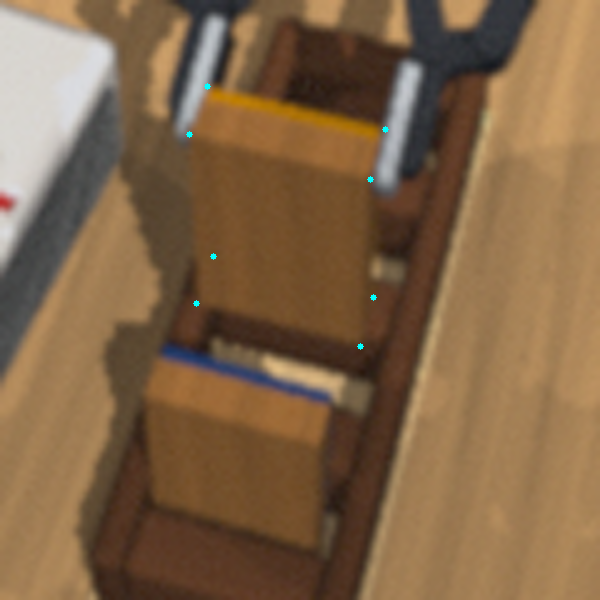

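The drawn outline dots coincide with the block's corners. I lower it.

>>> step_arm:
  targets:
    - [[0, 0, 0], [-9.4, -0.9, 3.4], 40]
    - [[0, 0, 0], [-9.4, 0, 3.4], 40]
    - [[0, 0, 0], [-9.4, 0, 3.4], 40]
    - [[0, 0, 0], [-4.7, 0, 1.7], 40]
    - [[0, 0, 0], [0, 0, 0], 40]

```text
time: 23.27
tool_pos: [0.4508, 0.1669, 0.1527]
tcp_rot: [-1.438, -1.475, -1.002]
wrist_force: [-0.5, -0.8, -1.1]
width: 0.637
grip_force: 64.2
```

>>> step_arm:
  targets:
    - [[0, 0, 0], [-4.7, 0, 1.7], 40]
    - [[0, 0, 0], [-4.7, 0, 1.7], 40]
    - [[0, 0, 0], [-4.7, 0, 1.7], 40]
    - [[0, 0, 0], [0, 0, 0], 40]

```text
time: 23.6
tool_pos: [0.4511, 0.1672, 0.1385]
tcp_rot: [-1.437, -1.477, -1.003]
wrist_force: [-0.1, 0.4, -0.4]
width: 0.638
grip_force: 64.2
```

>>> step_arm:
  targets:
    - [[0, 0, 0], [-4.7, 0, 1.7], 40]
    - [[0, 0, 0], [-4.7, 0, 1.7], 40]
    - [[0, 0, 0], [-4.7, 0, 1.7], 40]
    - [[0, 0, 0], [0, 0, 0], 40]

```text
time: 23.93
tool_pos: [0.451, 0.1672, 0.1235]
tcp_rot: [-1.437, -1.477, -1.003]
wrist_force: [0.9, -0.5, -0.9]
width: 0.637
grip_force: 64.2
```

```bash
python3 -c "
from h import *
plan(*place_pose(2,.008))"
```

```text
turn [ 0.     0.001 -0.003] deg 0.2 shift [-11.    0.7   3.5] |12|
```

>>> step_arm:
  targets:
    - [[0, 0, 0], [-4.7, 0, 1.7], 40]
    - [[0, 0, 0], [-3.8, 0, 1.4], 40]
    - [[0, 0, 0], [-1.9, 0, 0.7], 40]
    - [[0, 0, 0], [0, 0, 0], 40]

```text
time: 24.27
tool_pos: [0.4513, 0.1672, 0.1135]
tcp_rot: [-1.436, -1.477, -1.005]
wrist_force: [-1.0, -0.1, 2.0]
width: 0.636
grip_force: 64.4
```

>>> step_arm:
  targets:
    - [[0, 0, 0], [-0.9, 0, 0.3], 40]
    - [[0, 0, 0], [0, 0, 0], 40]

```text
time: 24.43
tool_pos: [0.4513, 0.1673, 0.1133]
tcp_rot: [-1.434, -1.477, -1.005]
wrist_force: [-1.3, -1.4, 4.3]
width: 0.635
grip_force: 64.6
```

>>> step_arm:
  targets:
    - [[0, 0, 0], [0, 0, 0], 60]
    - [[0, 0, 0], [0, 0, 0], 72]
    - [[0, 0, 0], [0, 0, 0], 72]
    - [[0, 0, 0], [0, 0, 0], 72]
    - [[0, 0, 0], [0, 0, 0], 72]

```text
time: 24.85
tool_pos: [0.4514, 0.167, 0.1123]
tcp_rot: [-1.437, -1.478, -1.004]
wrist_force: [0.2, 0.1, -0.4]
width: 0.843
grip_force: 0.0
```

>>> step_arm:
  targets:
    - [[0, 0, 0], [0, 0, -15], 72]
    - [[0, 0, 0], [0, 0, -30], 72]
    - [[0, 0, 0], [0, 0, -35], 72]
    - [[0, 0, 0], [30, 0, -30], 72]
    - [[0, 0, 0], [35, 0, 0], 72]

```text
time: 25.27
tool_pos: [0.4556, 0.0826, 0.2112]
tcp_rot: [-1.442, -1.475, -1.006]
wrist_force: [2.0, -0.1, 1.3]
width: 0.843
grip_force: 0.0
```

>>> step_arm:
  targets:
    - [[0, 0, 0], [35, 0, 0], 72]
    - [[0, 0, 0], [35, 0, 0], 72]
    - [[0, 0, 0], [35, 0, 0], 72]
    - [[0, 0, 0], [0, 0, 0], 72]

```text
time: 25.6
tool_pos: [0.4545, 0.1231, 0.3156]
tcp_rot: [-1.433, -1.486, -1.013]
wrist_force: [0.8, 0.5, 0.6]
width: 0.841
grip_force: 0.0
```

Run:
```python
from look import *
s=read_state();print(s["tool_pos"],s["q"].round(2))
scan()
p,R=pick_pose(.6247,-.0545,67.3,back=.1,tipz=.0033); print(p); plan(p,R)
c=calibration("side")
for k in(2,3): q,rx,ry=slot(k); print("seated extent pred",proj(c,[np.array([*q,z])+rx*i*.028+ry*j*.009 for i in(-1,1) for j in(-1,1) for z in(.108,)]).round(0).tolist())
```

```text
[0.45445995 0.12311015 0.31555547] [-0.34  0.07  2.17  1.07  1.62 -0.76]
top 0.78 [358, 231, 374, 256] []
top 0.74 [147, 224, 166, 250] []
top 0.63 [264, 159, 306, 189] [('block1', array([ 6.25300e-01, -5.56000e-02,  6.67334e+01,  9.53558e+01,
        5.45960e+01]))]
top 0.58 [170, 231, 183, 248] []
side 0.96 [257, 324, 289, 364] [('block3', array([ 0.4615,  0.1972,  2.8153, 69.6766, 60.1647]))]
side 0.94 [215, 207, 254, 245] [('block1', array([ 6.24100e-01, -5.25000e-02,  6.72056e+01,  9.89872e+01,
        5.42220e+01]))]
side 0.83 [245, 348, 282, 388] [('block3', array([ 0.4617,  0.2549,  1.1579, 70.9947, 47.7161]))]
side 0.66 [317, 177, 349, 212] []
[0.65905825 0.02763604 0.16549095]
turn [-0.202 -1.543  0.427] deg 92.5 shift [ 41.7 227.2 136.7] |268|
seated extent pred [[290.0, 332.0], [288.0, 342.0], [257.0, 324.0], [254.0, 333.0]]
seated extent pred [[282.0, 360.0], [279.0, 371.0], [248.0, 351.0], [244.0, 361.0]]
```

>>> step_arm:
  targets:
    - [[-0.0144, -0.11, 0.0305], [0, 0, 0], 66]
    - [[-0.0144, -0.11, 0.0305], [0, 0, 0], 66]
    - [[-0.0144, -0.11, 0.0305], [0, 0, 0], 66]
    - [[-0.0144, -0.11, 0.0305], [0, 0, 0], 66]
    - [[-0.0144, -0.11, 0.0305], [0, 0, 0], 66]

```text
time: 26.22
tool_pos: [0.4526, 0.1213, 0.3074]
tcp_rot: [-1.957, -1.685, -0.588]
wrist_force: [-0.6, -0.3, -0.2]
width: 0.771
grip_force: 0.0
```

>>> step_arm:
  targets:
    - [[-0.0144, -0.11, 0.0305], [0, 0, 0], 66]
    - [[-0.0144, -0.11, 0.0305], [0, 0, 0], 66]
    - [[-0.0144, -0.11, 0.0305], [0, 0, 0], 66]
    - [[-0.0144, -0.11, 0.0305], [0, 0, 0], 66]
    - [[-0.0144, -0.11, 0.0305], [0, 0, 0], 66]

```text
time: 26.63
tool_pos: [0.4527, 0.1217, 0.3078]
tcp_rot: [-2.427, -1.81, -0.048]
wrist_force: [-1.3, -1.0, -0.4]
width: 0.771
grip_force: 0.0
```

>>> step_arm:
  targets:
    - [[-0.0144, -0.11, 0.0305], [0, 0, 0], 66]
    - [[-0.0144, -0.11, 0.0305], [0, 0, 0], 66]
    - [[-0.0144, -0.11, 0.0305], [0, 0, 0], 66]
    - [[-0.0144, -0.11, 0.0305], [0, 0, 0], 66]
    - [[0, 0, 0], [5, 24, 0], 66]

```text
time: 27.05
tool_pos: [0.4741, 0.1195, 0.3041]
tcp_rot: [2.426, 1.622, -0.439]
wrist_force: [-0.9, 0.2, -0.6]
width: 0.773
grip_force: 0.0
```

>>> step_arm:
  targets:
    - [[0, 0, 0], [5, 30, 0], 66]
    - [[0, 0, 0], [5, 30, 0], 66]
    - [[0, 0, 0], [5, 30, 5], 66]
    - [[0, 0, 0], [5, 30, 15], 66]
    - [[0, 0, 0], [5, 30, 20], 66]

```text
time: 27.47
tool_pos: [0.6209, 0.068, 0.2596]
tcp_rot: [2.431, 1.619, -0.425]
wrist_force: [-0.0, 0.8, 0.3]
width: 0.776
grip_force: 0.0
```

>>> step_arm:
  targets:
    - [[0, 0, 0], [5, 30, 20], 66]
    - [[0, 0, 0], [5, 23, 20], 66]
    - [[0, 0, 0], [0, 0, 25], 66]
    - [[0, 0, 0], [0, 0, 25], 66]
    - [[0, 0, 0], [0, 0, 0], 66]

```text
time: 27.88
tool_pos: [0.6551, 0.0263, 0.1639]
tcp_rot: [2.435, 1.62, -0.446]
wrist_force: [-1.1, -0.0, -0.5]
width: 0.775
grip_force: 0.0
```

Run:
```python
from look import *
s=read_state();print(s["tool_pos"],s["q"].round(2))
scan(("top","side","wrist"))
p,R=pick_pose(.6247,-.0545,67.3,tipz=.004); print(p); plan(p,R)
```

```text
[0.6550776  0.02633096 0.16392207] [ 0.13  0.44  1.67 -0.31  1.24  0.66]
top 0.91 [262, 158, 303, 190] [('block1', array([ 6.25100e-01, -5.60000e-02,  6.73350e+01,  9.58424e+01,
        5.39845e+01]))]
top 0.67 [334, 223, 377, 256] [('yellow', array([ 0.4406, -0.2378, 74.1585, 98.8427, 53.6749]))]
side 0.79 [312, 176, 351, 214] [('yellow', array([  0.4417,  -0.2298,  74.893 , 116.9155,  60.9122]))]
side 0.74 [244, 348, 283, 390] [('block3', array([ 0.4619,  0.2551,  1.4373, 70.3342, 48.3478]))]
side 0.67 [257, 323, 291, 364] [('block3', array([ 0.4612,  0.1972,  1.939 , 70.6371, 59.2202]))]
side 0.62 [211, 211, 260, 249] [('block1', array([ 6.25000e-01, -5.26000e-02,  6.78499e+01,  9.85259e+01,
        5.60704e+01]))]
wrist 0.97 [247, 183, 320, 288] [('block1', array([ 6.262000e-01, -5.190000e-02,  6.735010e+01,  1.012682e+02,
        5.515530e+01]))]
wrist 0.64 [209, 353, 222, 358] []
[ 0.64585948 -0.00391663  0.07222168]
turn [ 0.003 -0.006 -0.001] deg 0.4 shift [  0.9  -1.1 109.3] |109|
```

>>> step_arm:
  targets:
    - [[0, 0, 0], [0.5, -1, 25], 66]
    - [[0, 0, 0], [0.5, -0.5, 28], 66]
    - [[0, 0, 0], [0, 0, 28], 66]
    - [[0, 0, 0], [0, 0, 14], 66]
    - [[0, 0, 0], [0, 0, 0], 66]

```text
time: 28.6
tool_pos: [0.6441, 0.0001, 0.081]
tcp_rot: [2.433, 1.619, -0.431]
wrist_force: [-0.6, 0.6, -0.4]
width: 0.77
grip_force: 0.0
```

>>> step_arm:
  targets:
    - [[0, 0, 0], [0, 0, 7], 66]
    - [[0, 0, 0], [0, 0, 5], 66]
    - [[0, 0, 0], [0, 0, 2], 66]
    - [[0, 0, 0], [0, 0, 0], 66]
    - [[0, 0, 0], [0, 0, 0], 66]

```text
time: 29.02
tool_pos: [0.6453, -0.0036, 0.0713]
tcp_rot: [2.431, 1.617, -0.421]
wrist_force: [-0.1, -0.1, 0.6]
width: 0.77
grip_force: 0.0
```

Run:
```python
from h import *
p,R=pick_pose(.6252,-.054,67.3,tipz=.004); print(read_state()["tool_pos"]); plan(p,R)
```

```text
[ 0.64531813 -0.00358232  0.0712927 ]
turn [ 0.001 -0.005 -0.001] deg 0.3 shift [ 0.2  0.9 -1.1] |1|
```

>>> step_arm:
  targets:
    - [[0, 0, 0], [0, 0.8, -0.7], 66]
    - [[0, 0, 0], [0, 0, 0], 50]
    - [[0, 0, 0], [0, 0, 0], 50]
    - [[0, 0, 0], [0, 0, 0], 50]
    - [[0, 0, 0], [0, 0, 0], 50]
  grip_force: 60

```text
time: 29.43
tool_pos: [0.6466, -0.0036, 0.0723]
tcp_rot: [2.431, 1.617, -0.42]
wrist_force: [0.8, 1.4, 5.9]
width: 0.642
grip_force: 65.1
```

>>> step_arm:
  targets:
    - [[0, 0, 0], [0, 0, 0], 40]
    - [[0, 0, 0], [0, 0, 0], 40]
    - [[0, 0, 0], [0, 0, 0], 40]
    - [[0, 0, 0], [0, 0, 0], 40]

```text
time: 29.77
tool_pos: [0.6466, -0.0036, 0.0723]
tcp_rot: [2.431, 1.617, -0.42]
wrist_force: [1.2, 1.5, 5.2]
width: 0.634
grip_force: 65.1
```

Run:
```python
from h import *
grab(.6252,-.0542)
s=read_state();R0=Ro.from_rotvec(s["tcp_rot"])
print("lift",R0.inv().apply([0,0,.2])*1000)
s["tool_pos"]=s["tool_pos"]+[0,0,.2]
p,R=place_pose(1,.085); print(p,slot(1)[0]); plan(p,R,s)
```

```text
mid in tool [-30.40711146  -0.33637105  78.10365997]
lift [ -67.4000272     0.4689959  -188.30033557]
[0.45321814 0.11719004 0.19028636] [0.45128894 0.18015408]
turn [ 0.204  1.54  -0.427] deg 92.3 shift [ -33.7 -189.6  147.1] |242|
```

>>> step_arm:
  targets:
    - [[0, 0, 0], [-6.8, 0, -18.8], 40]
    - [[0, 0, 0], [-11, 0, -31], 40]
    - [[0, 0, 0], [-13.5, 0, -38], 40]
    - [[0, 0, 0], [-13.5, 0, -38], 40]
    - [[0, 0, 0], [-13.5, 0, -38], 40]

```text
time: 30.18
tool_pos: [0.6446, -0.0035, 0.2452]
tcp_rot: [2.432, 1.619, -0.427]
wrist_force: [0.8, -0.5, -1.1]
width: 0.635
grip_force: 64.3
```

>>> step_arm:
  targets:
    - [[0, 0, 0], [-9, 0, -24.5], 40]
    - [[0.0146, 0.11, -0.0305], [0, 0, 0], 40]
    - [[0.0146, 0.11, -0.0305], [0, 0, 0], 40]
    - [[0.0146, 0.11, -0.0305], [0, 0, 0], 40]
    - [[0.0146, 0.11, -0.0305], [0, 0, 0], 40]

```text
time: 30.6
tool_pos: [0.6454, -0.0032, 0.2715]
tcp_rot: [-2.418, -1.811, -0.062]
wrist_force: [-0.7, 0.1, -2.1]
width: 0.638
grip_force: 64.3
```

>>> step_arm:
  targets:
    - [[0.0146, 0.11, -0.0305], [0, 0, 0], 40]
    - [[0.0146, 0.11, -0.0305], [0, 0, 0], 40]
    - [[0.0146, 0.11, -0.0305], [0, 0, 0], 40]
    - [[0.0146, 0.11, -0.0305], [0, 0, 0], 40]
    - [[0.0146, 0.11, -0.0305], [0, 0, 0], 40]

```text
time: 31.02
tool_pos: [0.6452, -0.0041, 0.2711]
tcp_rot: [-1.946, -1.684, -0.598]
wrist_force: [-1.1, 0.5, -1.7]
width: 0.633
grip_force: 64.3
```

>>> step_arm:
  targets:
    - [[0.0146, 0.11, -0.0305], [0, 0, 0], 40]
    - [[0.0146, 0.11, -0.0305], [0, 0, 0], 40]
    - [[0.0146, 0.11, -0.0305], [0, 0, 0], 40]
    - [[0.0146, 0.11, -0.0305], [0, 0, 0], 40]
    - [[0.0146, 0.11, -0.0305], [0, 0, 0], 40]

```text
time: 31.43
tool_pos: [0.6452, -0.0045, 0.2705]
tcp_rot: [-1.433, -1.474, -1.006]
wrist_force: [-0.8, 0.1, -1.2]
width: 0.633
grip_force: 64.3
```

Run:
```python
from h import *
s=read_state(); print(s["tool_pos"],s["q"].round(3),s["width"],s["grip_force"])
p,R=place_pose(1,.085); plan(p,R,s)
```

```text
[ 0.6452225  -0.00446213  0.27052751] [-0.419  0.506  1.698  1.026  1.701 -0.746] 0.6331285894167624 64.32862043380737
turn [-0.    -0.005 -0.003] deg 0.3 shift [ -31.8 -188.2  147.2] |241|
```

>>> step_arm:
  targets:
    - [[0, 0, 0], [0, -25, 0], 40]
    - [[0, 0, 0], [0, -35, 5], 40]
    - [[0, 0, 0], [0, -35, 10], 40]
    - [[0, 0, 0], [0, -35, 15], 40]
    - [[0, 0, 0], [0, -30, 20], 40]

```text
time: 31.85
tool_pos: [0.4821, 0.0383, 0.2534]
tcp_rot: [-1.438, -1.476, -1.001]
wrist_force: [-0.1, 0.2, -1.1]
width: 0.635
grip_force: 64.4
```

>>> step_arm:
  targets:
    - [[0, 0, 0], [-4, -25, 25], 40]
    - [[0, 0, 0], [-8, -3.2, 30], 40]
    - [[0, 0, 0], [-10, 0, 25], 40]
    - [[0, 0, 0], [-9.8, 0, 17], 40]
    - [[0, 0, 0], [0, 0, 0], 40]

```text
time: 32.27
tool_pos: [0.4501, 0.12, 0.1885]
tcp_rot: [-1.436, -1.473, -0.995]
wrist_force: [-0.5, 0.1, -0.6]
width: 0.635
grip_force: 64.3
```

>>> step_arm:
  targets:
    - [[0, 0, 0], [0, 0, 0], 40]
    - [[0, 0, 0], [0, 0, 0], 40]

```text
time: 32.43
tool_pos: [0.4537, 0.1175, 0.1919]
tcp_rot: [-1.436, -1.477, -1.002]
wrist_force: [0.6, -0.1, -0.1]
width: 0.637
grip_force: 64.3
```

```bash
python3 chk.py 1 .085 pics/s8.png
```

```text
[0.45374429 0.11749694 0.19187503]
turn [-0.001  0.    -0.003] deg 0.2 shift [-1.6 -0.5  0.3] |2|
mid [0.4517 0.1805 0.1366] up [0.003 0.    1.   ]
```

View pics/s8.png

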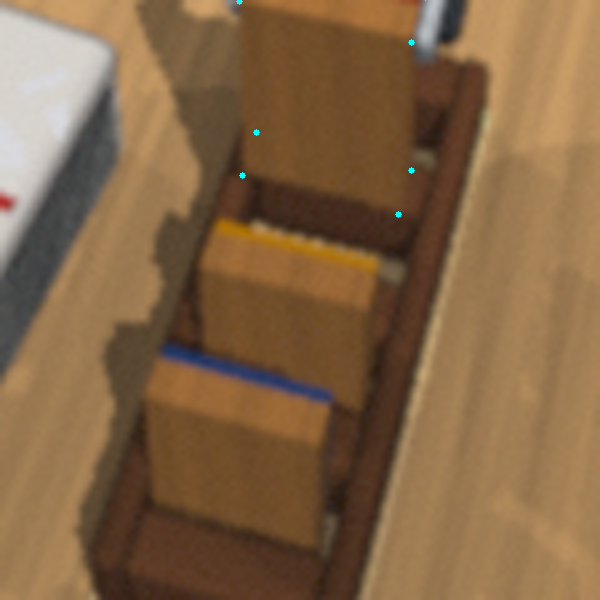

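The predicted corners match to within 1–2 px and the other two blocks stand seated. I lower red while watching the force.

>>> step_arm:
  targets:
    - [[0, 0, 0], [-9.4, -0.5, 3.4], 40]
    - [[0, 0, 0], [-9.4, 0, 3.4], 40]
    - [[0, 0, 0], [-9.4, 0, 3.4], 40]
    - [[0, 0, 0], [-4.7, 0, 1.7], 40]
    - [[0, 0, 0], [0, 0, 0], 40]

```text
time: 32.9
tool_pos: [0.452, 0.1178, 0.1549]
tcp_rot: [-1.437, -1.474, -1.0]
wrist_force: [-0.4, 0.5, -1.0]
width: 0.637
grip_force: 64.3
```

>>> step_arm:
  targets:
    - [[0, 0, 0], [-4.7, 0, 1.7], 40]
    - [[0, 0, 0], [-4.7, 0, 1.7], 40]
    - [[0, 0, 0], [0, 0, 0], 40]

```text
time: 33.15
tool_pos: [0.4524, 0.1179, 0.1457]
tcp_rot: [-1.437, -1.476, -1.001]
wrist_force: [-0.4, 0.0, -0.9]
width: 0.639
grip_force: 64.3
```

>>> step_arm:
  targets:
    - [[0, 0, 0], [-4.7, 0, 1.7], 40]
    - [[0, 0, 0], [-4.7, 0, 1.7], 40]
    - [[0, 0, 0], [-4.7, 0, 1.7], 40]
    - [[0, 0, 0], [0, 0, 0], 40]

```text
time: 33.48
tool_pos: [0.4522, 0.1179, 0.1306]
tcp_rot: [-1.437, -1.476, -1.001]
wrist_force: [0.2, 0.6, -0.9]
width: 0.638
grip_force: 64.3
```

```bash
python3 -c "
from h import *
plan(*place_pose(1,.008))"
```

```text
turn [-0.001  0.    -0.005] deg 0.3 shift [-16.5   1.    5.2] |17|
```

>>> step_arm:
  targets:
    - [[0, 0, 0], [-4.7, 0.5, 1.7], 40]
    - [[0, 0, 0], [-4.7, 0, 1.7], 40]
    - [[0, 0, 0], [-4.7, 0, 1.7], 40]
    - [[0, 0, 0], [0, 0, 0], 40]

```text
time: 33.82
tool_pos: [0.4526, 0.1179, 0.1155]
tcp_rot: [-1.437, -1.476, -1.001]
wrist_force: [0.1, -0.9, -0.8]
width: 0.631
grip_force: 64.3
```

>>> step_arm:
  targets:
    - [[0, 0, 0], [-1.4, 0, 0.5], 40]
    - [[0, 0, 0], [-0.9, 0, 0.3], 40]
    - [[0, 0, 0], [0, 0, 0], 40]

```text
time: 34.07
tool_pos: [0.4531, 0.1177, 0.114]
tcp_rot: [-1.436, -1.477, -1.002]
wrist_force: [0.4, 0.7, -1.1]
width: 0.635
grip_force: 64.3
```

>>> step_arm:
  targets:
    - [[0, 0, 0], [-0.9, 0, 0.3], 40]
    - [[0, 0, 0], [0, 0, 0], 40]

```text
time: 34.23
tool_pos: [0.4532, 0.1177, 0.1133]
tcp_rot: [-1.436, -1.477, -1.002]
wrist_force: [-0.5, -1.3, -0.5]
width: 0.638
grip_force: 64.5
```

>>> step_arm:
  targets:
    - [[0, 0, 0], [0, 0, 0], 60]
    - [[0, 0, 0], [0, 0, 0], 72]
    - [[0, 0, 0], [0, 0, 0], 72]
    - [[0, 0, 0], [0, 0, 0], 72]
    - [[0, 0, 0], [0, 0, 0], 72]

```text
time: 34.65
tool_pos: [0.4531, 0.1177, 0.1132]
tcp_rot: [-1.436, -1.477, -1.002]
wrist_force: [0.2, -0.2, -0.3]
width: 0.845
grip_force: 0.0
```

>>> step_arm:
  targets:
    - [[0, 0, 0], [0, 0, -15], 72]
    - [[0, 0, 0], [0, 0, -30], 72]
    - [[0, 0, 0], [0, 0, -35], 72]
    - [[0, 0, 0], [30, 0, -30], 72]
    - [[0, 0, 0], [35, 0, 0], 72]

```text
time: 35.07
tool_pos: [0.4575, 0.0331, 0.2121]
tcp_rot: [-1.441, -1.474, -1.004]
wrist_force: [1.4, 0.4, 0.4]
width: 0.841
grip_force: 0.0
```

>>> step_arm:
  targets:
    - [[0, 0, 0], [35, 0, 0], 60]
    - [[0, 0, 0], [35, 0, 0], 60]
    - [[0, 0, 0], [35, 0, 0], 60]
    - [[0, 0, 0], [0, 0, 0], 60]

```text
time: 35.4
tool_pos: [0.4565, 0.0735, 0.3161]
tcp_rot: [-1.432, -1.485, -1.01]
wrist_force: [0.5, -0.6, -0.3]
width: 0.704
grip_force: 0.0
```

```bash
cat >> h.py <<'E'
def dial_pose(z,ang=56.,xy=(.6015,.218)):
    a=np.radians(ang); y=np.array([np.cos(a),np.sin(a),0]); zz=np.array([0,0,-1.])
    return np.array([*xy,z]),Ro.from_matrix(np.c_[np.cross(y,zz),y,zz])
E
python3 - <<'E'
from look import *
scan(("top","side"))
c=calibration("side")
for k in(1,): q,rx,ry=slot(k); print("seated pred",proj(c,[np.array([*q,z])+rx*i*.028+ry*j*.009 for i in(-1,1) for j in(-1,1) for z in(.108,)]).round(0).tolist())
a=read_camera("side"); cv2.imwrite("pics/s9.png",cv2.resize(a[290:410,215:335],(600,600),interpolation=cv2.INTER_CUBIC)[:,:,::-1])
plan(*dial_pose(.28))
E
```

```text
top 0.86 [187, 227, 203, 248] []
top 0.75 [145, 226, 165, 251] []
top 0.62 [168, 228, 186, 252] []
side 0.92 [264, 298, 297, 337] [('block3', array([ 0.4612,  0.1564, 97.6156, 84.8521, 65.9729]))]
side 0.87 [258, 325, 289, 361] [('block3', array([  0.4589,   0.1934, 105.7438,  78.6276,  68.9617]))]
side 0.81 [310, 175, 350, 212] [('yellow', array([  0.4252,  -0.2241,  69.1245, 112.7859,  32.5916]))]
side 0.57 [240, 347, 281, 387] [('block3', array([ 0.462 ,  0.2548,  1.1552, 70.5281, 47.8158]))]
seated pred [[297.0, 307.0], [295.0, 315.0], [266.0, 299.0], [263.0, 308.0]]
turn [ 0.572 -1.128 -0.826] deg 86.5 shift [-40.7 202.5  28.6] |209|
```

View pics/s9.png

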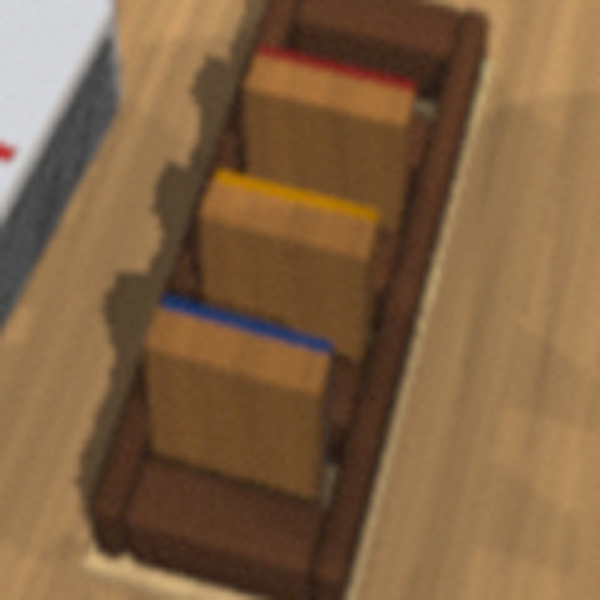

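All three blocks stand fully seated, with their tops at (166,300), (220,172) and (262,50) in the crop. Now the dial.

>>> step_arm:
  targets:
    - [[0.044, -0.0868, -0.0635], [0, 0, 0], 45]
    - [[0.044, -0.0868, -0.0635], [0, 0, 0], 45]
    - [[0.044, -0.0868, -0.0635], [0, 0, 0], 45]
    - [[0.044, -0.0868, -0.0635], [0, 0, 0], 45]
    - [[0.044, -0.0868, -0.0635], [0, 0, 0], 45]

```text
time: 36.07
tool_pos: [0.4551, 0.0721, 0.3081]
tcp_rot: [-1.336, -2.114, -0.697]
wrist_force: [0.2, -0.2, -0.4]
width: 0.53
grip_force: 0.0
```

>>> step_arm:
  targets:
    - [[0.044, -0.0868, -0.0635], [0, 0, 0], 45]
    - [[0.044, -0.0868, -0.0635], [0, 0, 0], 45]
    - [[0.044, -0.0868, -0.0635], [0, 0, 0], 45]
    - [[0.044, -0.0868, -0.0635], [0, 0, 0], 45]
    - [[0.044, -0.0868, -0.0635], [0, 0, 0], 45]

```text
time: 36.48
tool_pos: [0.4551, 0.0723, 0.3083]
tcp_rot: [-1.115, -2.699, -0.291]
wrist_force: [-0.2, 1.1, 0.0]
width: 0.527
grip_force: 0.0
```

>>> step_arm:
  targets:
    - [[0.044, -0.0868, -0.0635], [0, 0, 0], 45]
    - [[0.044, -0.0868, -0.0635], [0, 0, 0], 45]
    - [[0.044, -0.0868, -0.0635], [0, 0, 0], 45]
    - [[0, 0, 0], [-6, 25, 0], 45]
    - [[0, 0, 0], [-6, 30, 0], 45]

```text
time: 36.9
tool_pos: [0.4944, 0.1119, 0.3079]
tcp_rot: [-0.919, -3.004, 0.005]
wrist_force: [0.4, -0.9, -0.0]
width: 0.528
grip_force: 0.0
```

>>> step_arm:
  targets:
    - [[0, 0, 0], [-6, 30, 0], 45]
    - [[0, 0, 0], [-6, 30, 5], 45]
    - [[0, 0, 0], [-6, 30, 5], 45]
    - [[0, 0, 0], [-6, 30, 8], 45]
    - [[0, 0, 0], [-4.7, 27, 10], 45]

```text
time: 37.32
tool_pos: [0.603, 0.2183, 0.2794]
tcp_rot: [-0.92, -3.004, 0.003]
wrist_force: [0.5, 0.2, 0.7]
width: 0.529
grip_force: 0.0
```

>>> step_arm:
  targets:
    - [[0, 0, 0], [0, 0, 0], 45]
    - [[0, 0, 0], [0, 0, 0], 45]

```text
time: 37.48
tool_pos: [0.6014, 0.2175, 0.2777]
tcp_rot: [-0.917, -3.001, 0.007]
wrist_force: [-1.1, -1.2, 0.3]
width: 0.525
grip_force: 0.0
```

Run:
```python
from h import *
s=read_state(); print(s["tool_pos"],s["q"].round(2)); plan(*dial_pose(.163))
for n in("top","side","wrist"):
    read_camera(n); c=calibration(n)
    print(n,[(round(d["score"],2),unproj(c,[d["at"][::-1]],.097)[0].round(4)) for d in tip_of(n,"dial_grip")])
```

```text
[0.60144567 0.21752673 0.27771704] [ 0.31  0.22  1.71 -0.    1.22 -0.67]
turn [-0.006 -0.002  0.   ] deg 0.3 shift [  0.2   0.4 114.7] |115|
top [(0.84, array([0.5939, 0.2137, 0.097 ]))]
side [(0.92, array([0.6018, 0.2166, 0.097 ])), (0.53, array([0.4467, 0.1827, 0.097 ]))]
wrist [(0.88, array([0.6025, 0.2166, 0.097 ]))]
```

Position agrees. I descend and grip the bar.

>>> step_arm:
  targets:
    - [[0, 0, 0], [0, 0, 30], 45]
    - [[0, 0, 0], [0, 0, 30], 45]
    - [[0, 0, 0], [0, 0, 30], 45]
    - [[0, 0, 0], [0, 0, 15], 45]
    - [[0, 0, 0], [0, 0, 0], 45]

```text
time: 38.2
tool_pos: [0.599, 0.2158, 0.1727]
tcp_rot: [-0.919, -3.0, 0.008]
wrist_force: [-0.5, -0.3, -1.0]
width: 0.533
grip_force: 0.0
```

>>> step_arm:
  targets:
    - [[0, 0, 0], [0, 0, 7], 45]
    - [[0, 0, 0], [0, 0, 2], 45]
    - [[0, 0, 0], [0, 0, 0], 25]
    - [[0, 0, 0], [0, 0, 0], 20]
    - [[0, 0, 0], [0, 0, 0], 16]
  grip_force: 30

```text
time: 38.62
tool_pos: [0.6031, 0.2175, 0.1696]
tcp_rot: [0.918, 2.999, 0.002]
wrist_force: [0.1, -0.3, 0.7]
width: 0.194
grip_force: 0.0
```

>>> step_arm:
  targets:
    - [[0, 0, 0], [0, 0, 0], 8]
    - [[0, 0, 0], [0, 0, 0], 8]
    - [[0, 0, 0], [0, 0, 0], 8]

```text
time: 38.87
tool_pos: [0.6028, 0.2172, 0.1697]
tcp_rot: [0.918, 3.0, 0.0]
wrist_force: [-2.6, -2.1, 5.4]
width: 0.149
grip_force: 31.9
```

>>> step_arm:
  targets:
    - [[0, 0, 0.08], [0, 0, 0], 8]
    - [[0, 0, 0.1164], [0, 0, 0], 8]
    - [[0, 0, 0.1164], [0, 0, 0], 8]
    - [[0, 0, 0.1164], [0, 0, 0], 8]
    - [[0, 0, 0.1164], [0, 0, 0], 8]

```text
time: 39.28
tool_pos: [0.6031, 0.2174, 0.1697]
tcp_rot: [1.7, 2.637, 0.003]
wrist_force: [-1.4, -1.4, 5.1]
width: 0.156
grip_force: 31.8
```

>>> step_arm:
  targets:
    - [[0, 0, 0.1164], [0, 0, 0], 8]
    - [[0, 0, 0.1164], [0, 0, 0], 8]
    - [[0, 0, 0.1164], [0, 0, 0], 8]
    - [[0, 0, 0.1164], [0, 0, 0], 8]
    - [[0, 0, 0.1164], [0, 0, 0], 8]

```text
time: 39.7
tool_pos: [0.6034, 0.2174, 0.1697]
tcp_rot: [2.385, 2.039, 0.006]
wrist_force: [-0.2, -1.4, 5.2]
width: 0.152
grip_force: 31.7
```

>>> step_arm:
  targets:
    - [[0, 0, 0.1164], [0, 0, 0], 8]
    - [[0, 0, 0.1164], [0, 0, 0], 8]
    - [[0, 0, 0.1164], [0, 0, 0], 8]
    - [[0, 0, 0.1164], [0, 0, 0], 8]
    - [[0, 0, 0.1164], [0, 0, 0], 8]

```text
time: 40.12
tool_pos: [0.6037, 0.2172, 0.1697]
tcp_rot: [2.87, 1.269, 0.008]
wrist_force: [0.9, -1.5, 3.0]
width: 0.155
grip_force: 31.6
```

>>> step_arm:
  targets:
    - [[0, 0, 0.1164], [0, 0, 0], 8]
    - [[0, 0, 0.1164], [0, 0, 0], 8]
    - [[0, 0, 0.1], [0, 0, 0], 8]
    - [[0, 0, 0.05], [0, 0, 0], 8]
    - [[0, 0, 0], [0, 0, 0], 8]

```text
time: 40.53
tool_pos: [0.6038, 0.2171, 0.1697]
tcp_rot: [3.059, 0.707, 0.009]
wrist_force: [1.2, -3.1, 5.5]
width: 0.149
grip_force: 31.8
```

Run:
```python
from h import *
s=read_state(); print(s["torque"],s["q"].round(2)); plan(*dial_pose(.17,56-120))
t=read_camera("top"); cv2.imwrite("pics/d1.png",cv2.resize(t[150:210,140:220],None,fx=5,fy=5)[:,:,::-1])
```

```text
[-0.56817744 -0.3181435  -0.0900773 ] [ 0.31  0.31  1.81 -0.    1.02  1.43]
turn [ 0.004 -0.005  0.   ] deg 0.4 shift [-1.7 -1.8 -0.3] |2|
```

Turned 120°. I release, lift clear and check.

>>> step_arm:
  targets:
    - [[0, 0, 0], [0, 0, 0], 25]
    - [[0, 0, 0], [0, 0, 0], 40]
    - [[0, 0, 0], [0, 0, 0], 45]
    - [[0, 0, 0], [0, 0, 0], 45]
    - [[0, 0, 0], [0, 0, -10], 45]

```text
time: 41.0
tool_pos: [0.6002, 0.2169, 0.1753]
tcp_rot: [3.059, 0.709, -0.006]
wrist_force: [-0.3, -0.4, -0.8]
width: 0.526
grip_force: 0.0
```

>>> step_arm:
  targets:
    - [[0, 0, 0], [0, 0, -30], 45]
    - [[0, 0, 0], [0, 0, -35], 45]
    - [[0, 0, 0], [0, 0, -35], 45]
    - [[0, 0, 0], [30, 0, -25], 45]
    - [[0, 0, 0], [35, 0, -15], 45]

```text
time: 41.42
tool_pos: [0.6605, 0.2462, 0.3242]
tcp_rot: [3.06, 0.709, 0.012]
wrist_force: [2.0, 0.4, 0.2]
width: 0.527
grip_force: 0.0
```

>>> step_arm:
  targets:
    - [[0, 0, 0], [35, 0, 0], 45]
    - [[0, 0, 0], [35, 0, 0], 45]
    - [[0, 0, 0], [0, 0, 0], 45]
    - [[0, 0, 0], [0, 0, 0], 45]
    - [[0, 0, 0], [0, 0, 0], 45]

```text
time: 41.83
tool_pos: [0.7226, 0.2767, 0.3175]
tcp_rot: [3.059, 0.709, 0.0]
wrist_force: [-0.8, -0.4, 1.2]
width: 0.524
grip_force: 0.0
```

Run:
```python
from h import *
s=read_state(); print(s["tool_pos"],s["wrist_force"])
a=read_camera("side"); t=read_camera("top")
v=np.hstack([cv2.resize(a[265:385,140:320],None,fx=3,fy=3),cv2.resize(t[150:270,140:220],None,fx=3,fy=3)])
cv2.imwrite("pics/d2.png",v[:,:,::-1]); print(v.shape)
c=calibration("side"); D=np.array([.6015,.218,.11])
for k in range(3,8):
    g=np.radians(180-4-30*k); print(k,((proj(c,[D+.025*np.array([np.cos(g),np.sin(g),0])])[0]-[140,265])*3).round(0))
print("ctr",((proj(c,[D])[0]-[140,265])*3).round(0))
```

```text
[0.72261088 0.27673599 0.31747905] [-0.77973504 -0.42707346  1.18670934]
(360, 780, 3)
3 [127. 145.]
4 [111. 133.]
5 [105. 115.]
6 [111.  96.]
7 [127.  81.]
ctr [150. 110.]
```

View pics/d2.png

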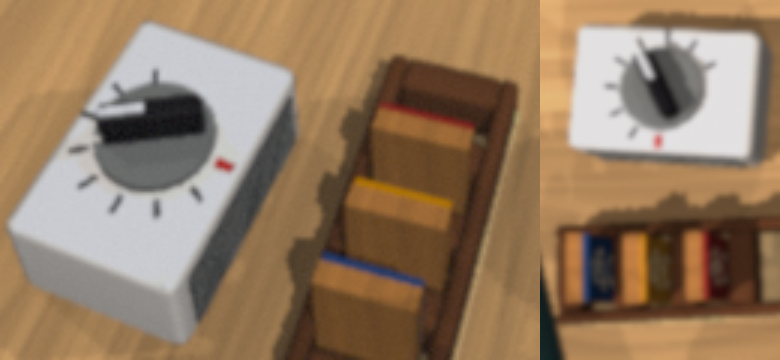

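The top view shows the pointer at the fifth tick clockwise from the red one (about 145–150°, and the dial snaps to clicks). All three blocks stand in their slots and the arm is clear, so I hand in.

```bash
python3 -c "
from workcell import *
print(finish_job())"
```

```text
the job is handed in; nothing more can be done
None
```

I stood all three blocks present (blue, ochre, red) upright in slots 3, 2 and 1, turned the dryer timer to the fifth click, never moved near the mouse or sharpener, and handed the job in; it returned no verdict.

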